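Clear the inspected fittings from under the microscope

ROBOT

A 6-joint arm with a two-finger parallel gripper is mounted at the origin on the work surface. World frame = base frame: x ahead of the robot, y to its left, z up, the work surface at z = 0. Lengths are in m, angles in rad, forces in N, time in s.
With the tool pointing down it reaches from about 0.425 to 0.95 m from the base axis. Payload 3.5 kg.
Tool frame: the origin (TCP) lies midway between the tips of the shut fingers; the grasp point (between the pads) lies grasp_offset behind it (grasp_offset is the distance from the TCP to the grasp point, in m); z points along the fingers, y is the direction in which the jaws open and shut (so a half turn about z gives the same grasp; the last joint's range is limited). The gripper opens to 85 mm and grips with 20 to 120 N. Pads are 22 mm wide; open, the fingers measure 114 mm over their backs; the gripper's body (76 mm by 85 mm) begins 54 mm behind the grasp point. The pads swing forward as they close: fully open they stand 13 mm farther back than shut.
Start: joints at [0.952, 0.286, 1.577, -0, 1.279, -0.15], TCP at [0.305, 0.602, 0.231] pointing down, gripper open.
Joint ranges: [-2.77, 2.77], [-0.9, 2.22], [0.21, 2.48], [-1.53, 4.67], [0.24, 2.81], [-2.84, 2.84]. Speed limits (rad/s): [2.79, 2.79, 3.14, 3.14, 3.14, 3.14].

INTERFACE

Orientations are given as a unit quaternion [x, y, z, w].
In Python, from plant import * gives the robot as it stands.
- The arm moves only by the tool jog_arm, never from a script. Its argument "targets" is text: rows parted by semicolons, each of 7 numbers parted by spaces: the shift along the world's x, y, z in mm, then the turn, a rotation vector about the world's x, y, z in degrees, then the gripper's target within -1 to 1 (fully open at 1, half-way at 0, shut at -1). A call has 1 to 10 rows; each row shifts and turns the pose as measured when the row begins; what a row does not reach is not made up. A row lasts 1/12 s, in which the tool goes at most 41.7 mm and 7.16 degrees, less where a joint would pass 70% of its speed; a pose out of reach is approached as far as the arm can. A call with a gripper value outside its range is refused whole. The fingers move at their own pace and stop on an object; "force" is the grip in N (left out, the last holds). Time passes only in rows, so rows that do not move let the fingers close. It gives the time, the measured TCP pose, the force and the opening at its end, in the units of the state.
- get_state(): the state, without advancing time (a new reading comes with each control period).
- read_camera(name): name is "scene" or "side" or "wrist"; returns a dict with "pixels" (420x560x3 uint8, blue, green, red), "mtx" (3x3 intrinsics, pixels), "world_from_camera" (4x4, takes a point from camera to world coordinates). Camera axes: x right, y up, looking along -z (the intrinsics and any distortion apply to the point x, -y, -z); pixel columns grow to the right and rows downward; lengths in m; the calibration is good to about 2 mm. A picture is of the moment at which its call begins. There is no depth.
- sign_off(): hands the job in, once; it reports no verdict.
Trained networks look in a picture, given as the dict that the camera call returned (one of the last four; its "shot" number tells which), for a name from the list of things; names that differ only in an ending like _2 or _b are one class to them, and where a whole thing is asked for, a point or a joint stands for the part that bears it (a point fixed in the world has none). Each returns a list of dicts, best first, with "p" (0 to 1); they miss things now and then, are a little off and sometimes report something else, mostly with a low value. They report only what shows in the picture. A call takes as long as a camera call. They do not tell look-alikes from the thing itself.
- spot_in(target, picture): "uv" ([column, row] in pixels, amid what is visible of it).
- silhouettes(target, picture): "mask" (420x560 bool, what is visible of it) and "uv" ([column, row] in pixels, amid what is visible of it).
- mark_of(target, picture): "uv" ([column, row] in pixels: a listed point, or the origin of a listed thing).
The state is a dict: "time": time; "qpos": joint angles; "dq": joint speeds; "joint_efforts": joint torques, N m; "eef_pos": TCP position; "tcp_rot": TCP orientation; "contact_force": force on the tool from outside, world axes, zero at the start; "wrist_torque": the same for the moment, N m; "opening": opening from 0.0 (shut) to 1.0 (fully open).
Only numpy, scipy, OpenCV 4.12 (cv2) and the standard library are available. Lean on these libraries where they do the work, as an engineer would, in place of code of your own. Each camera call takes 0.05 s, during which the arm holds its last target.

TASK

The brass fittings under the microscope have passed inspection. Press down on the tray's flat front lip and draw the tray towards you, flat on the light base, until the fittings are fully out from under the head, then pick it up and, holding it low over the green bin, tip all four fittings gently off it into the bin, spilling none. Set the empty tray down flat on the light base in front of the head, let go of it, and slide it back under the lens, square, lip towards you, with its well centred on the round window; do not knock the microscope head, and leave the bins, the caliper and the bottle where they are.

Things in the scene. Friction and masses are not known exactly. Their poses are not given: they have to be found in the camera images.
- microscope: fixed boom-stand stereo microscope with a white light base. Origin on the bench (z = 0) straight below the lens; -x points along the light base to the arm's side, +y to the boom stand. Light base: white slab, x -260 to +90 mm, y +-100 mm, flat top 30 mm above the bench. The whole unit stands at another place and yaw (-0.2 to 0.1 rad) each time
- head: microscope head, fixed above the window; origin and axes as the microscope's. Ring light 72 mm in diameter, underside 138 mm above the bench; optics above it to 350 mm height; focus carriage and knobs on the +y side to y = 85 mm; eyepieces rise to +x. To -x nothing reaches further than 47 mm from the lens axis. Boom (25 mm diameter) from its +y side at height 315 mm to a 426 mm high column at y = 500 mm on a foot 240 mm square
- window (a point): centre of the round, bluish lit glass window (100 mm diameter, dark rim, flush) in the top of the light base, 30 mm above the bench, straight below the lens; axes as the microscope's
- tray: loose black scoop tray, 180 mm long (x), 66 mm wide (y), 0.14 to 0.24 kg. Origin: centre of its underside; +x runs from the open lip to the back wall. Floor 3 mm thick; side walls 3 mm thick and 16 mm high (from the underside) from x = -25 to +90 mm; back wall likewise at +90 mm. Starts on the light base, lip towards the arm, well within 17 mm of the window's centre and 0.1 rad of square
- tray_well (a point): centre of the tray's walled well on its floor, 45 mm to +x of the tray's origin, 3 mm above its underside; tray axes. The fittings stand within 30 mm of it; friction on the tray is 0.5 to 0.7, so they run off over the lip at a tilt above 36 degrees (0.63 rad) and stay put below 20 degrees
- tray_lip (a point): middle of the top of the tray's flat, wall-less front lip (x = -90 to -25 mm in the tray's frame, 3 mm thick, a yellow stripe at its front edge and another near the well); this point is 60 mm to -x of the tray's origin, 3 mm above its underside. Press here or up to 20 mm nearer to the front edge; the tray slides on the light base with friction 0.2 to 0.3, fingertips grip it with 0.5 or more: some 10 N of pressing will do
- green_bin: loose open green plastic stacking bin for good parts, 150 mm (x) x 124 mm (y) x 60 mm high, walls 4 mm, floor 4 mm thick, 0.35 kg, blank white label on its -x side. Origin: centre of its underside. It stands on the bench left or right of the light base
- red_bin: loose open red bin for rejects, same size and shape, on the opposite side of the light base from the green one; origin: centre of its underside. Not to be used or moved
- caliper: grey steel and black digital caliper lying on the bench, 220 mm long (x), jaws to -y at its -x end, 50 mm wide, 11 mm high. Origin: centre of the beam's underside. To be left alone
- spray_bottle: small white bottle with a blue cap standing on the bench, 44 mm diameter, 100 mm high. Origin: centre of its underside. To be left alone
- part1: one of four alike loose brass hexagon fittings standing in the tray's well, 21 mm across corners, 16 mm high with a round stub on top, 25 g. Origin: centre of its underside
- part2: one of four alike loose brass hexagon fittings standing in the tray's well, 21 mm across corners, 16 mm high with a round stub on top, 25 g. Origin: centre of its underside
- part3: one of four alike loose brass hexagon fittings standing in the tray's well, 21 mm across corners, 16 mm high with a round stub on top, 25 g. Origin: centre of its underside
- part4: one of four alike loose brass hexagon fittings standing in the tray's well, 21 mm across corners, 16 mm high with a round stub on top, 25 g. Origin: centre of its underside
Mind the look-alikes: they are no part of the job. What is shaped like the tray but blue is not meant.

How it is judged:
By the outcome, as a careful person would: the job done as asked, in the order asked, and still so for the second after the job is handed in, with the robot touching nothing.
It also fails if it takes over 72 s, if anything falls off the work surface, if the arm or the gripper's body presses on something with over 40 N, if the wrist force passes 120 N, or if a joint passes its speed limit or range.

## Working session

There is one attempt and no reset: what is moved stays moved. The work goes in short steps, Python scripts to look and compute and a tool call to move; the robot and the scene stay as the last step left them, time stands still between calls to the robot, and variables do not carry over. Pictures are saved under pics/ and viewed, and the job is handed in when it is done.

Besides the shell and the picture viewer there is one more tool, called after "Call:" by a JSON object that holds its "fn" and its "kwargs", one argument or row to a line. jog_arm: Moves the arm, as the interface text tells. Its arguments: {"type":"object","properties":{"targets":{"type":"string"},"force":{"type":"number"}},"required":["targets"]}

```bash
mkdir -p pics; ls
cat > h.py <<'E'
from plant import *
import numpy as np, cv2
from scipy.spatial.transform import Rotation as R
def ray(p,uv):
    K=np.array(p["mtx"]);T=np.array(p["world_from_camera"])
    d=np.linalg.inv(K)@np.array([uv[0],uv[1],1.0]); d=np.array([d[0],-d[1],-d[2]])
    return T[:3,3],T[:3,:3]@d
def atz(p,uv,z):
    o,d=ray(p,uv); return o+d*(z-o[2])/d[2]
def proj(p,X):
    K=np.array(p["mtx"]);T=np.array(p["world_from_camera"])
    c=T[:3,:3].T@(np.array(X)-T[:3,3]); c=np.array([c[0],-c[1],-c[2]]); u=K@c; return u[:2]/u[2]
E
python3 - <<'E'
from h import *
s=get_state();print(s)
for n in ["scene","side","wrist"]:
    p=read_camera(n);cv2.imwrite(f"pics/a_{n}.png",np.array(p["pixels"]));print(n,p.keys(),np.round(p["mtx"],1).tolist(),np.round(p["world_from_camera"],3).tolist())
    for t,z in [("window",.03),("tray",.03),("tray_well",.033),("tray_lip",.033),("green_bin",0),("red_bin",0),("microscope",0),("caliper",0),("spray_bottle",0),("part1",.033)]:
        try:
            for m in mark_of(t,p)[:4]: print(n,t,np.round(m["uv"],1),round(m["p"],2),np.round(atz(p,m["uv"],z),3))
        except Exception as e: print(t,e)
E
```

```text
pics
{'time': 0.0, 'qpos': array([ 9.51978415e-01,  2.87195546e-01,  1.57819739e+00,  4.86759365e-05,
        1.27860490e+00, -1.49985731e-01]), 'dq': array([-0.00222715, -0.00033821, -0.00037003, -0.00127666,  0.00075978,
        0.00198216]), 'joint_efforts': array([ 6.63824740e-04, -4.05965638e+01, -2.92629254e+01, -1.55141743e-04,
        5.67983123e-03, -8.47276681e-06]), 'eef_pos': array([0.30455935, 0.60163999, 0.22991622]), 'tcp_rot': array([ 2.32281763e-01,  9.72647796e-01, -1.10609374e-03, -4.72575461e-04]), 'contact_force': array([-0.36301005,  0.28533346,  0.22586284]), 'wrist_torque': array([ 0.00773308, -0.0092659 ,  0.01885508]), 'opening': 1.0004859625560285}
scene dict_keys(['pixels', 'mtx', 'world_from_camera', 'shot']) [[445.1, 0.0, 284.3], [0.0, 445.1, 206.5], [0.0, 0.0, 1.0]] [[-0.987, 0.112, -0.116, 0.402], [-0.16, -0.613, 0.774, 0.703], [0.015, 0.782, 0.623, 0.644], [0.0, 0.0, 0.0, 1.0]]
scene window [170.3 208.5] 0.62 [ 0.761 -0.008  0.03 ]
scene tray [397.6 372.2] 0.84 [0.283 0.308 0.03 ]
scene tray [190.4 213.4] 0.79 [0.712 0.    0.03 ]
scene tray [354.8 259
[... 1738 characters left out ...]
246.  150.3] 0.87 [ 0.677 -0.296  0.   ]
side part1 [174.6 213.5] 0.63 [0.748 0.015 0.033]
side part1 [162.5 204.9] 0.61 [ 0.788 -0.004  0.033]
side part1 [187.4 202.1] 0.59 [ 0.734 -0.028  0.033]
side part1 [171.5 198.2] 0.46 [ 0.777 -0.031  0.033]
wrist dict_keys(['pixels', 'mtx', 'world_from_camera', 'shot']) [[298.2, 0.0, 272.9], [0.0, 298.2, 208.9], [0.0, 0.0, 1.0]] [[0.452, -0.848, -0.277, 0.235], [0.892, 0.43, 0.139, 0.638], [0.001, -0.31, 0.951, 0.375], [0.0, 0.0, 0.0, 1.0]]
wrist tray [ 59.4 257.8] 0.75 [0.27  0.313 0.03 ]
wrist tray_well [ 44.9 227.5] 0.94 [0.229 0.327 0.033]
wrist tray_lip [ 74.5 295.6] 0.82 [0.323 0.297 0.033]
wrist tray_lip [  6.8 379.2] 0.69 [0.393 0.117 0.033]
```

View pics/a_scene.png

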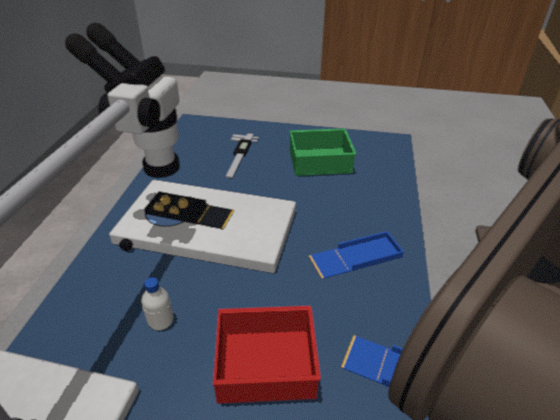

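View pics/a_side.png

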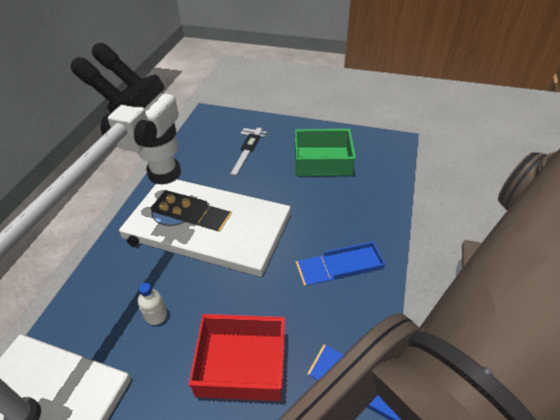

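View pics/a_wrist.png

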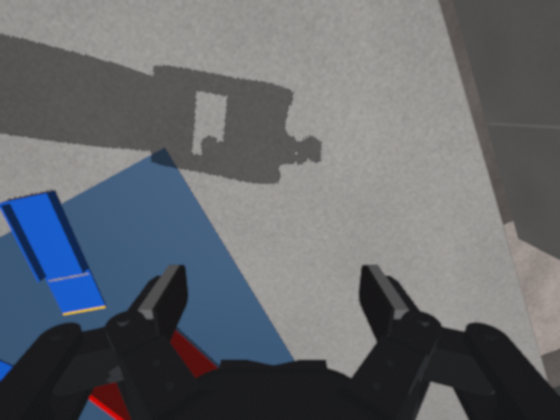

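The scene shows the black tray with four brass parts at (190,213) on the white base. The two blue look-alikes are at (355,260) and (380,365), so the black one is the tray meant. Next I'll enlarge it and measure the base.

Run:
```python
from h import *
try: print("go",grasp_offset)
except Exception as e: print(e)
a=cv2.imread("pics/a_scene.png")[170:280,100:310];b=cv2.imread("pics/a_side.png")[165:285,105:305]
cv2.imwrite("pics/b1.png",cv2.resize(a,None,fx=3.8,fy=3.8,interpolation=cv2.INTER_CUBIC))
cv2.imwrite("pics/b2.png",cv2.resize(b,None,fx=4,fy=4,interpolation=cv2.INTER_CUBIC))
```

```text
go 0.0187
```

View pics/b1.png

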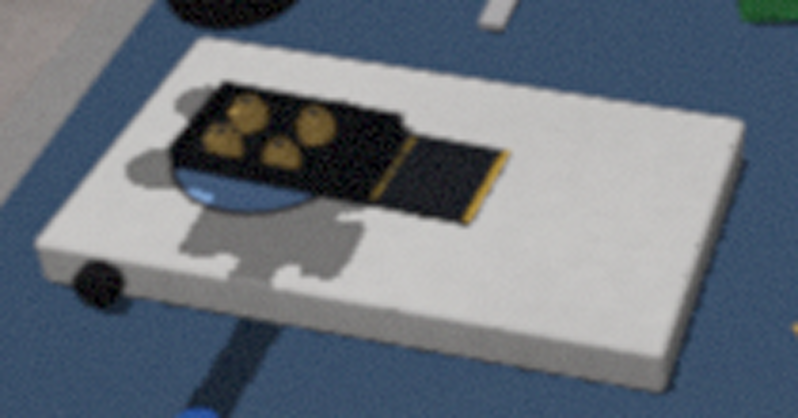

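View pics/b2.png

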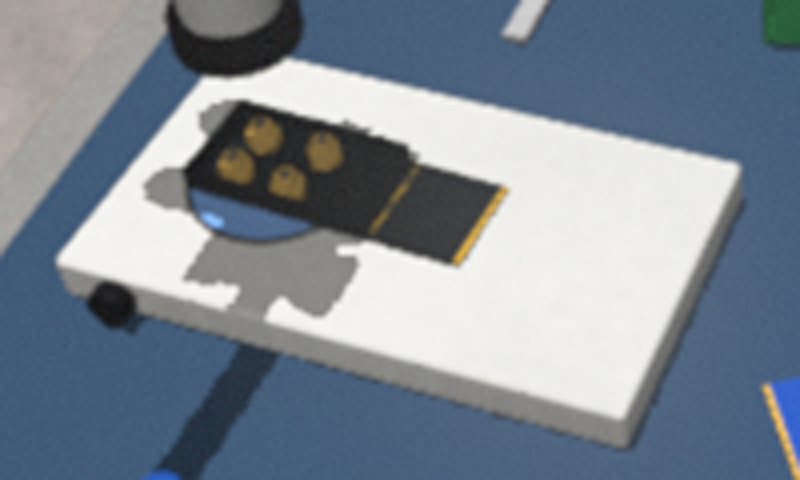

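The crops confirm it: a black tray with four brass fittings and yellow stripes. I'll work out the base and tray poses from the corner pixels.

```bash
cat > fit.py <<'E'
from h import *
from scipy.optimize import least_squares
def fit(obs,local,x0):
    # obs: list of (p, idx, uv); local Nx3 ; pose x,y,yaw
    def f(q):
        c,s=np.cos(q[2]),np.sin(q[2]);r=[]
        for p,i,uv in obs:
            l=local[i];X=[q[0]+c*l[0]-s*l[1],q[1]+s*l[0]+c*l[1],l[2]]
            r+=list(proj(p,X)-uv)
        return np.array(r)
    s=least_squares(f,x0,loss="soft_l1");return s.x,f(s.x).reshape(-1,2)
E
python3 - <<'E'
from fit import *
P=read_camera("scene");Q=read_camera("side")
A=lambda x,y:np.array([100+(x+.5)/3.8-.5,170+(y+.5)/3.8-.5]);B=lambda x,y:np.array([105+(x+.5)/4-.5,165+(y+.5)/4-.5])
L=[[.09,-.1,.03],[-.26,-.1,.03],[-.26,.1,.03],[.09,.1,.03]]
oa=[(P,0,A(200,38)),(P,1,A(742,122)),(P,2,A(665,357)),(P,3,A(38,243))]
ob=[(Q,1,B(740,167)),(Q,2,B(625,420)),(Q,3,B(57,262))]
for o in (oa,ob,oa+ob):
    q,r=fit(o,L,[.75,0,0]);print("base",np.round(q,4),np.round(r,1).tolist())
T=[[-.09,-.033,.033],[-.09,.033,.033],[-.025,-.033,.033],[.09,-.033,.046]]
oa=[(P,0,A(508,152)),(P,1,A(468,222)),(P,3,A(223,83))]
ob=[(Q,0,B(507,187)),(Q,1,B(458,264)),(Q,3,B(240,100))]
for o in (oa,ob,oa+ob):
    q,r=fit(o,T,[.71,0,0]);print("tray",np.round(q,4),np.round(r,1).tolist())
# bins: silhouettes
for n,p in (("s",P),("d",Q)):
    for t in("green_bin",):
        m=silhouettes(t,p)[0];k=m["mask"].astype(np.uint8);ys,xs=np.nonzero(k);print(t,m["p"],xs.min(),xs.max(),ys.min(),ys.max())
c=cv2.imread("pics/a_scene.png")[120:180,280:365];d=cv2.imread("pics/a_side.png")[120:180,285:365]
cv2.imwrite("pics/c.png",np.vstack([cv2.resize(c,(600,424),interpolation=2)[:300],cv2.resize(d,(600,450),interpolation=2)[:300]]) if 0 else np.hstack([cv2.resize(c,(400,282),interpolation=2),cv2.resize(d,(376,282),interpolation=2)]))
E
```

```text
base [ 0.759  -0.0009 -0.0665] [[0.1, -0.5], [1.3, -0.5], [0.1, 0.1], [-1.6, 0.3]]
base [ 7.572e-01  5.000e-04 -6.920e-02] [[1.3, -0.6], [0.0, 0.3], [-1.4, -0.2]]
base [ 7.583e-01 -1.000e-04 -6.710e-02] [[0.3, -0.3], [1.6, -0.2], [0.3, 0.4], [-1.5, 0.5], [0.9, -1.0], [-0.2, -0.2], [-1.6, -0.4]]
tray [ 0.7151 -0.0026 -0.1019] [[0.5, -0.2], [0.0, 0.6], [-0.6, -0.6]]
tray [ 0.7133 -0.0014 -0.0977] [[0.3, -0.1], [-0.0, 0.3], [-0.3, -0.3]]
tray [ 0.7142 -0.0019 -0.1   ] [[0.9, -0.0], [0.4, 0.8], [-0.4, -0.3], [-0.0, -0.3], [-0.4, 0.1], [-0.4, -0.5]]
green_bin 0.83 289 355 129 176
green_bin 0.96 294 354 128 176
```

View pics/c.png

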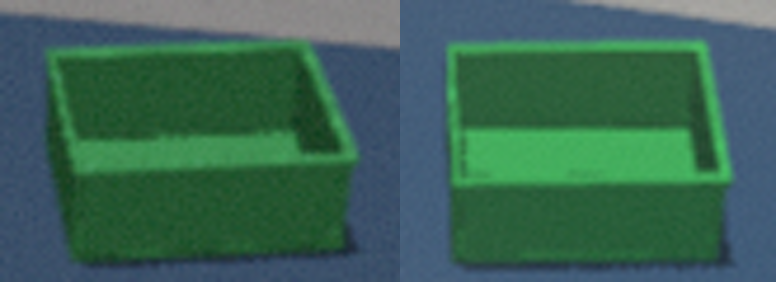

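Call:
{"fn": "jog_arm", "kwargs": {
  "targets": "19 -33 0 0 0 1.2 -0.3;19 -34 0 0 0 1.2 -0.3;19 -34 0 0 0 1.2 -0.3;19 -34 0 0 0 1.2 -0.3;19 -34 0 0 0 1.2 -0.3;19 -34 0 0 0 1.2 -0.3;19 -34 0 0 0 1.2 -0.3;19 -34 0 0 0 1.2 -0.3;19 -34 0 0 0 1.2 -0.3;19 -34 0 0 0 1.2 -0.3"
}}

```text
time: 2.68
eef_pos: [0.4953, 0.255, 0.2324]
tcp_rot: [0.117, 0.993, 0.003, 0.001]
contact_force: [0.9, 0.6, 0.3]
opening: 0.355
```

```bash
cat > tcp.py <<'E'
from h import *
def show(yaw0=0):
    s=get_state();r=R.from_quat(s["tcp_rot"]);m=r.as_matrix()
    # downward ref with tool x at angle 180
    tx=m[:,0];print("t",round(s["time"],2),"pos",np.round(1000*s["eef_pos"],1),"toolx ang",round(np.degrees(np.arctan2(tx[1],tx[0])),2),"z",np.round(m[:,2],3),"F",np.round(s["contact_force"],1),"op",round(s["opening"],3),"q",np.round(s["qpos"],2))
E
python3 - <<'E'
from fit import *
import tcp; tcp.show()
P=read_camera("scene");Q=read_camera("side")
A=lambda x,y:np.array([280+(x+.5)/4.706-.5,120+(y+.5)/4.706-.5]);B=lambda x,y:np.array([285+(x+.5)/4.7-.5,120+(y+.5)/4.7-.5])
L=[[.075,-.062,.06],[-.075,-.062,.06],[-.075,.062,.06],[.075,.062,.06]]
oa=[(P,0,A(47,50)),(P,1,A(308,42)),(P,2,A(355,158)),(P,3,A(72,170))]
ob=[(Q,0,B(47,45)),(Q,1,B(308,41)),(Q,2,B(331,183)),(Q,3,B(55,184))]
for o in (oa,ob,oa+ob):
    q,r=fit(o,L,[.46,-.31,0]);print("bin",np.round(q,4),np.round(r,1).tolist())
E
```

```text
t 2.68 pos [495.3 255.  232.4] toolx ang 166.59 z [ 0.002  0.005 -1.   ] F [0.9 0.6 0.3] op 0.355 q [ 0.29  0.02  1.87  0.    1.24 -1.05]
bin [ 0.4601 -0.3062  0.2557] [[0.2, 0.5], [-0.2, 0.3], [-0.2, -0.2], [0.2, -0.4]]
bin [ 0.4568 -0.3027  0.2641] [[0.6, 0.8], [-0.5, 1.2], [-0.1, -0.9], [-0.0, -0.6]]
bin [ 0.4587 -0.305   0.2618] [[0.5, 0.8], [0.1, 0.5], [0.4, 0.0], [0.8, -0.1], [0.2, 0.2], [-1.0, 0.6], [-0.7, -1.5], [-0.6, -1.3]]
```

Call:
{"fn": "jog_arm", "kwargs": {
  "targets": "21 -36 -5 0 0 1.1 -0.3;21 -36 -15 0 0 1.1 -0.3;21 -36 -15 0 0 1.1 -0.3;21 -36 -15 0 0 1.1 -0.3;21 -36 -15 0 0 1.1 -0.3;21 -36 -15 0 0 1.1 -0.3;21 -34 -15 0 0 1.1 -0.3;0 0 -20 0 0 0 -0.3;0 0 -20 0 0 0 -0.3;0 0 0 0 0 0 -0.3"
}}

```text
time: 3.62
eef_pos: [0.6419, 0.0114, 0.1025]
tcp_rot: [0.05, 0.999, 0.006, 0.007]
contact_force: [-1.1, 0.1, -1.4]
opening: 0.35
```

Run:
```python
import tcp; tcp.show()
from h import *
p=read_camera("wrist");cv2.imwrite("pics/d.png",p["pixels"])
p=read_camera("scene");cv2.imwrite("pics/d2.png",p["pixels"])
```

```text
t 3.62 pos [641.9  11.4 102.5] toolx ang 174.21 z [ 0.015  0.011 -1.   ] F [-1.1  0.1 -1.4] op 0.35 q [-0.15  0.34  1.76  0.01  1.03 -1.62]
```

View pics/d.png

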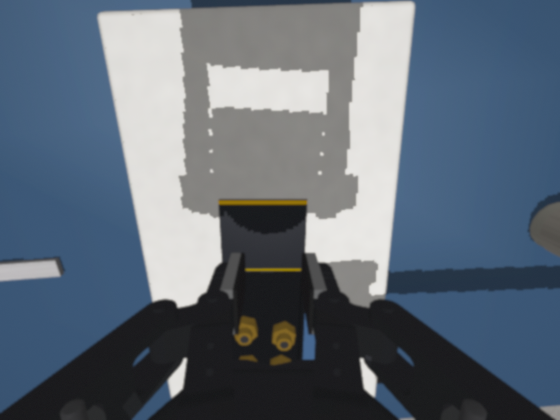

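View pics/d2.png

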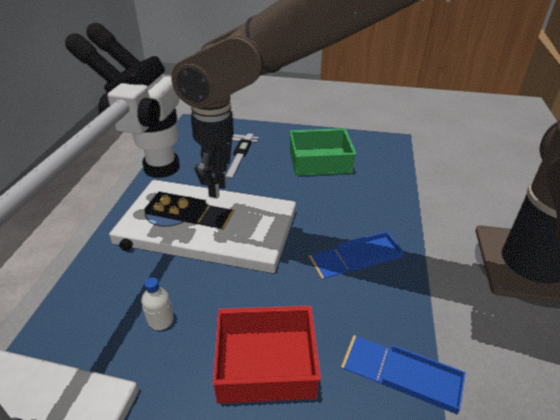

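Call:
{"fn": "jog_arm", "kwargs": {
  "targets": "-2 -6 -20 -0.6 0.8 0 -0.3;0 0 -20 0 0 0 -0.3;0 0 -12 0 0 0 -0.3;0 0 -8 0 0 0 -0.3;0 0 0 0 0 0 -0.3"
}}

```text
time: 4.13
eef_pos: [0.6473, 0.0103, 0.0554]
tcp_rot: [0.047, 0.999, -0.001, 0.011]
contact_force: [0.2, -0.7, -0.7]
opening: 0.347
```

Run:
```python
import tcp; tcp.show()
```

```text
t 4.13 pos [647.3  10.3  55.4] toolx ang 174.63 z [ 0.023 -0.002 -1.   ] F [ 0.2 -0.7 -0.7] op 0.347 q [-0.14  0.41  1.77  0.    0.94 -1.62]
```

Call:
{"fn": "jog_arm", "kwargs": {
  "targets": "-6 -6 -8 0 1.3 0 -0.3;0 0 -5 0 0 0 -0.3;0 0 -5 0 0 0 -0.3;0 0 0 0 0 0 -0.3"
}}

```text
time: 4.47
eef_pos: [0.6429, 0.0047, 0.0399]
tcp_rot: [0.046, 0.999, -0.001, 0.002]
contact_force: [-0.8, 0.1, -0.4]
opening: 0.354
```

Run:
```python
import tcp; tcp.show()
```

```text
t 4.47 pos [642.9   4.7  39.9] toolx ang 174.73 z [ 0.003 -0.003 -1.   ] F [-0.8  0.1 -0.4] op 0.354 q [-0.15  0.43  1.77 -0.    0.94 -1.63]
```

Call:
{"fn": "jog_arm", "kwargs": {
  "targets": "-1 0 -4 0 0 0 -0.3;0 0 -3 0 0 0 -0.3;0 0 -3 0 0 0 -0.3"
}}

```text
time: 4.72
eef_pos: [0.6436, 0.0043, 0.0326]
tcp_rot: [0.046, 0.999, -0.001, 0.003]
contact_force: [-6.1, 0.4, 19.9]
opening: 0.354
```

Call:
{"fn": "jog_arm", "kwargs": {
  "targets": "0 0 -2 0 0 0 -0.3;0 0 -2 0 0 0 -0.3"
}}

```text
time: 4.88
eef_pos: [0.6456, 0.0042, 0.0326]
tcp_rot: [0.046, 0.999, -0.001, 0.005]
contact_force: [-2.2, 0.2, 7.4]
opening: 0.348
```

Call:
{"fn": "jog_arm", "kwargs": {
  "targets": "-5 0.3 -3 0 0 0 -0.3;-10 0.7 -3 0 0 0.3 -0.3;-10 0.7 -3 0 0 0.3 -0.3"
}}

```text
time: 5.13
eef_pos: [0.6315, 0.0042, 0.0328]
tcp_rot: [0.041, 0.999, -0.002, 0.018]
contact_force: [3.0, -0.0, 5.8]
opening: 0.349
```

Run:
```python
import tcp; tcp.show()
from h import *
p=read_camera("scene");cv2.imwrite("pics/e.png",cv2.resize(p["pixels"][150:300,80:330],None,fx=3,fy=3))
```

```text
t 5.13 pos [631.5   4.2  32.8] toolx ang 175.25 z [ 0.036 -0.006 -0.999] F [ 3.  -0.   5.8] op 0.349 q [-0.15  0.4   1.83 -0.    0.88 -1.64]
```

View pics/e.png

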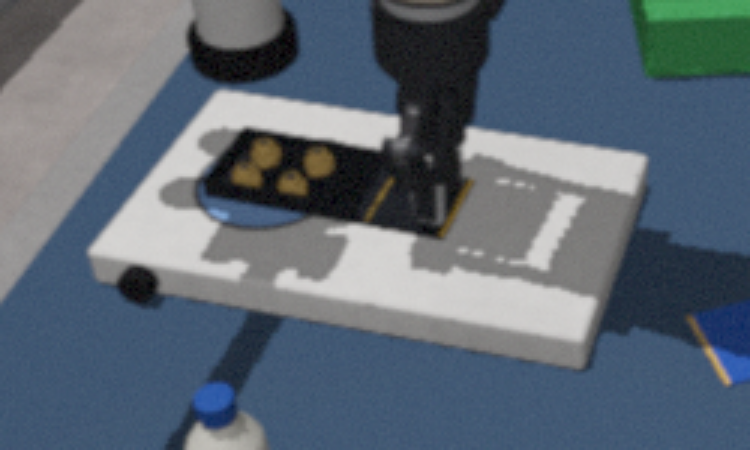

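Call:
{"fn": "jog_arm", "kwargs": {
  "targets": "-11 0.7 -4 0 0.8 0.3 -0.3;-11 0.7 -4 0 0.8 0.3 -0.3;-11 0.7 -4 0 0.8 0.3 -0.3;-11 0.7 -4 0 0.5 0.2 -0.3"
}}

```text
time: 5.52
eef_pos: [0.6038, 0.0042, 0.0328]
tcp_rot: [0.032, 0.999, -0.005, 0.015]
contact_force: [3.6, -0.4, 8.2]
opening: 0.356
```

Run:
```python
import tcp; tcp.show()
```

```text
t 5.52 pos [603.8   4.2  32.8] toolx ang 176.29 z [ 0.029 -0.011 -1.   ] F [ 3.6 -0.4  8.2] op 0.356 q [-0.16  0.35  1.89 -0.01  0.87 -1.66]
```

Call:
{"fn": "jog_arm", "kwargs": {
  "targets": "-16 3 -4 0.3 1.2 0 -0.3;-16 3 -4 0.3 1.2 0 -0.3;-16 3 -4 0.2 1 0 -0.3;-16 3 -4 0 0.8 0 -0.3"
}}

```text
time: 5.85
eef_pos: [0.5576, 0.0129, 0.0326]
tcp_rot: [0.034, 0.999, -0.001, 0.0]
contact_force: [2.6, -0.2, 9.4]
opening: 0.349
```

Run:
```python
import tcp; tcp.show()
from h import *
p=read_camera("scene");cv2.imwrite("pics/e2.png",cv2.resize(p["pixels"][150:300,80:330],None,fx=3,fy=3))
```

```text
t 5.85 pos [557.6  12.9  32.6] toolx ang 176.11 z [ 0.    -0.003 -1.   ] F [ 2.6 -0.2  9.4] op 0.349 q [-0.16  0.28  1.99 -0.    0.87 -1.66]
```

View pics/e2.png

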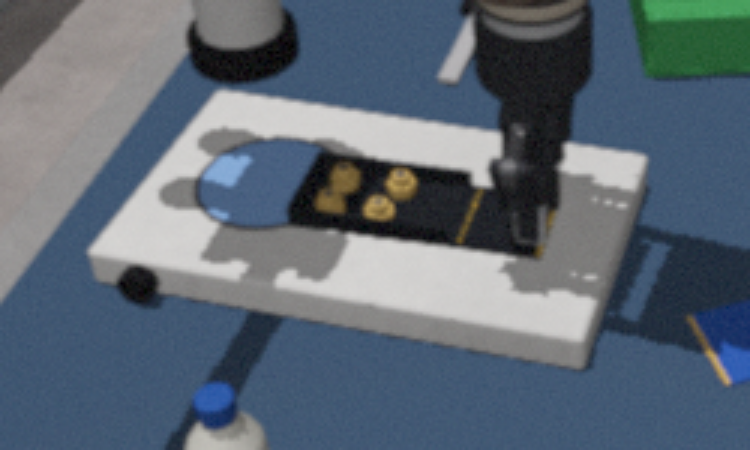

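Call:
{"fn": "jog_arm", "kwargs": {
  "targets": "-14 1 -4 0 0.7 0 -0.3;-12 1 -4 0 0.7 0 -0.3;-6 0 -3 0 0.3 0 -0.3;0 0 0 0 0 0 -0.3;0 0 15 0 0 0 -0.3;0 0 30 0 0 0 1;0 0 30 0 0 0 1;0 0 20 0 0 0 1"
}}

```text
time: 6.57
eef_pos: [0.5311, 0.0141, 0.1251]
tcp_rot: [0.035, 0.999, -0.003, -0.006]
contact_force: [0.6, 0.3, 0.7]
opening: 0.762
```

Run:
```python
import tcp; tcp.show()
from h import *
for n in("scene","side","wrist"):
    p=read_camera(n);cv2.imwrite(f"pics/f_{n}.png",p["pixels"])
    c=p["pixels"][160:280,100:310]
    if n!="wrist":cv2.imwrite(f"pics/f_{n}.png",cv2.resize(c,None,fx=3.8,fy=3.8,interpolation=2))
```

```text
t 6.57 pos [531.1  14.1 125.1] toolx ang 176.02 z [-0.013 -0.005 -1.   ] F [0.6 0.3 0.7] op 0.762 q [-0.16  0.09  2.01 -0.01  1.05 -1.66]
```

View pics/f_scene.png

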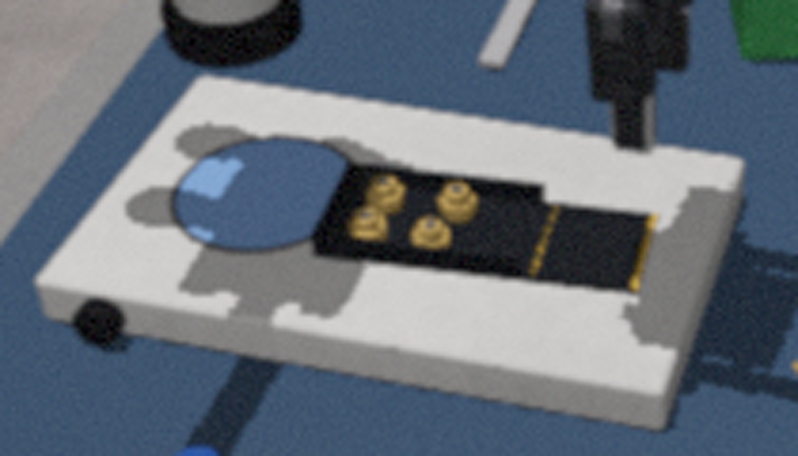

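View pics/f_side.png

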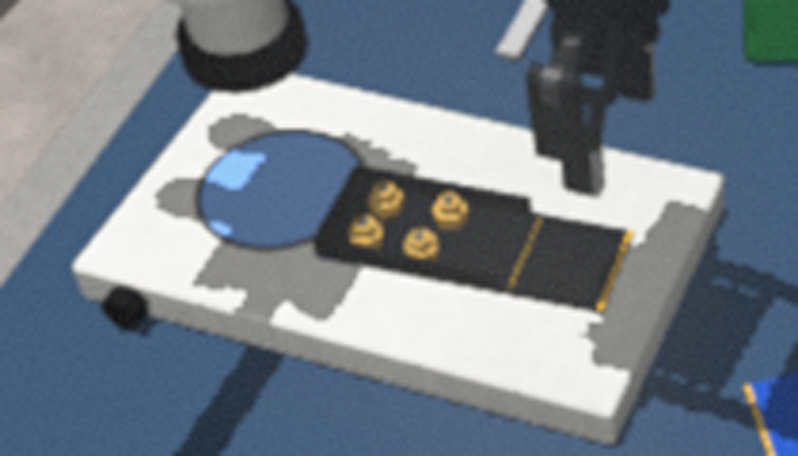

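View pics/f_wrist.png

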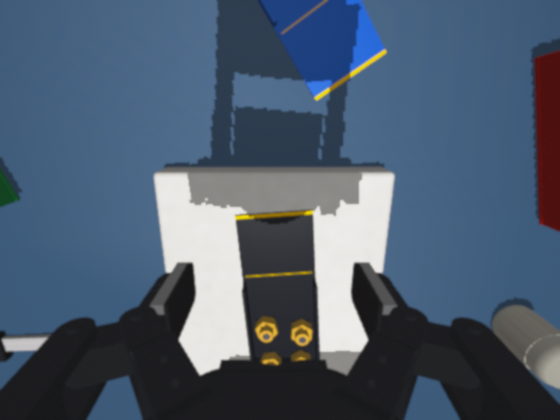

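Run:
```python
from fit import *
P=read_camera("scene");Q=read_camera("side");W=read_camera("wrist")
A=lambda x,y:np.array([100+(x+.5)/3.8-.5,160+(y+.5)/3.8-.5])
T=[[-.09,-.033,.033],[-.09,.033,.033],[-.025,-.033,.046],[.09,-.033,.046]]
oa=[(P,0,A(658,213)),(P,1,A(634,289)),(P,2,A(545,185)),(P,3,A(352,165))]
ob=[(Q,0,A(632,231)),(Q,1,A(603,308)),(Q,2,A(530,198)),(Q,3,A(359,167))]
ow=[(W,0,np.array([236,216])),(W,1,np.array([313,210]))]
for o in (oa,ob,ow,oa+ob+ow):
    q,r=fit(o,T,[.6,0,0]);print("tray",np.round(q,4),np.round(r,1).tolist())
# window: circle boundary fit
for p,pts in((P,[(178,205),(185,178),(215,153),(275,137),(335,148),(190,232),(240,250),(300,240)]),(Q,[(200,200),(220,155),(290,130),(355,150),(200,215),(225,240),(270,250),(310,238)])):
    X=np.array([atz(p,A(*k),.03)[:2] for k in pts])
    f=lambda q:np.hypot(X[:,0]-q[0],X[:,1]-q[1])-.0505
    s=least_squares(f,[.758,0]);print(s.x,np.round(f(s.x)*1000,1))
```

```text
tray [0.6243 0.0139 0.006 ] [[0.1, 0.2], [0.8, 0.7], [-0.0, -0.4], [-1.0, -0.9]]
tray [0.6224 0.0158 0.0125] [[0.6, -0.1], [0.1, 0.8], [0.2, -0.3], [-1.2, -0.5]]
tray [0.6192 0.0163 0.0129] [[-1.4, 0.1], [1.4, -0.0]]
tray [0.6207 0.0162 0.0162] [[1.5, 0.8], [2.5, 1.4], [1.2, 0.3], [-0.0, 0.2], [1.2, -0.0], [0.8, 1.0], [0.7, -0.1], [-0.7, -0.1], [-1.7, 2.1], [0.9, 1.7]]
[ 0.75967659 -0.00367205] [-0.8  0.3  0.7  0.7  1.3  0.9  1.7  0.1]
[ 7.59024776e-01 -7.26015413e-04] [-0.9  2.3  1.9  3.1  1.   1.5  3.2  0.4]
```

Call:
{"fn": "jog_arm", "kwargs": {
  "targets": "12 0 -30 0 0 1.5 -0.3;12 0 -30 0 -0.5 1.5 -0.3;0 0 -15 0 -0.3 1.5 -0.3;0 0 -8 0 0 0 -0.3;0 0 -4 0 0 0 -0.3"
}}

```text
time: 7.28
eef_pos: [0.5553, 0.0146, 0.0323]
tcp_rot: [-0.006, 1.0, -0.002, -0.002]
contact_force: [-14.4, 2.3, 62.7]
opening: 0.356
```

Run:
```python
import tcp; tcp.show()
```

```text
t 7.28 pos [555.3  14.6  32.3] toolx ang -179.34 z [-0.004 -0.003 -1.   ] F [-14.4   2.3  62.7] op 0.356 q [-0.15  0.28  1.99 -0.    0.87 -1.73]
```

Call:
{"fn": "jog_arm", "kwargs": {
  "targets": "-8 0 -2 0 0.3 0 -0.3;-14 1 -4 0 0.7 0 -0.3;-14 1 -4 0 0.7 0 -0.3;-10 0 -4 0 0.5 0 -0.3;0 0 -2 0 0 0 -0.3"
}}

```text
time: 7.7
eef_pos: [0.5296, 0.0139, 0.0328]
tcp_rot: [-0.002, 1.0, -0.004, 0.001]
contact_force: [-1.6, 0.7, 2.6]
opening: 0.347
```

Run:
```python
import tcp; tcp.show()
```

```text
t 7.7 pos [529.6  13.9  32.8] toolx ang -179.72 z [ 0.002 -0.008 -1.   ] F [-1.6  0.7  2.6] op 0.347 q [-0.16  0.23  2.06 -0.01  0.85 -1.73]
```

Call:
{"fn": "jog_arm", "kwargs": {
  "targets": "0 0 12 0 0 0 -0.3;0 0 30 0 0 0 1;10 0 30 0 0 0 1;25 0 15 0 0 0 1;28 0 0 0 0 0 1;28 0 0 0 0 0 1;0 0 0 0 0 0 1"
}}

```text
time: 8.28
eef_pos: [0.6173, 0.0149, 0.1234]
tcp_rot: [-0.0, 1.0, -0.003, -0.005]
contact_force: [-0.3, 0.1, -0.0]
opening: 0.999
```

Run:
```python
import tcp; tcp.show()
from h import *
for n in("scene","side","wrist"):
    p=read_camera(n);cv2.imwrite(f"pics/g_{n}.png",p["pixels"])
    c=p["pixels"][160:280,100:310]
    if n!="wrist":cv2.imwrite(f"pics/g_{n}.png",cv2.resize(c,None,fx=3.8,fy=3.8,interpolation=2))
```

```text
t 8.28 pos [617.3  14.9 123.4] toolx ang -179.97 z [-0.01  -0.006 -1.   ] F [-0.3  0.1 -0. ] op 0.999 q [-0.14  0.27  1.8  -0.01  1.08 -1.7 ]
```

View pics/g_scene.png

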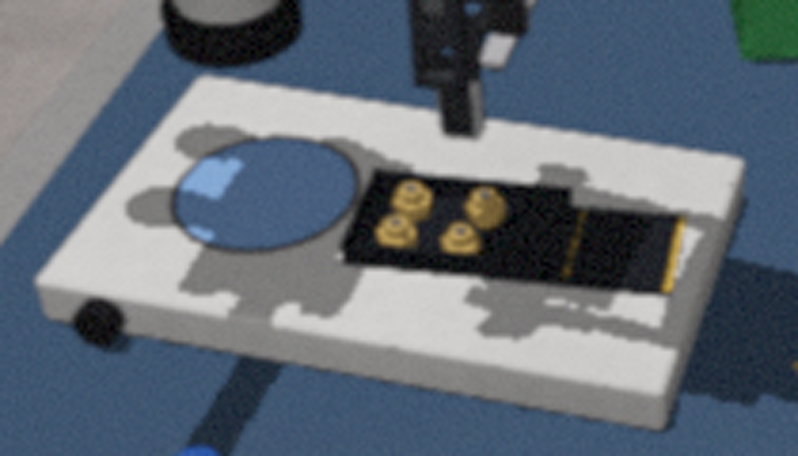

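View pics/g_side.png

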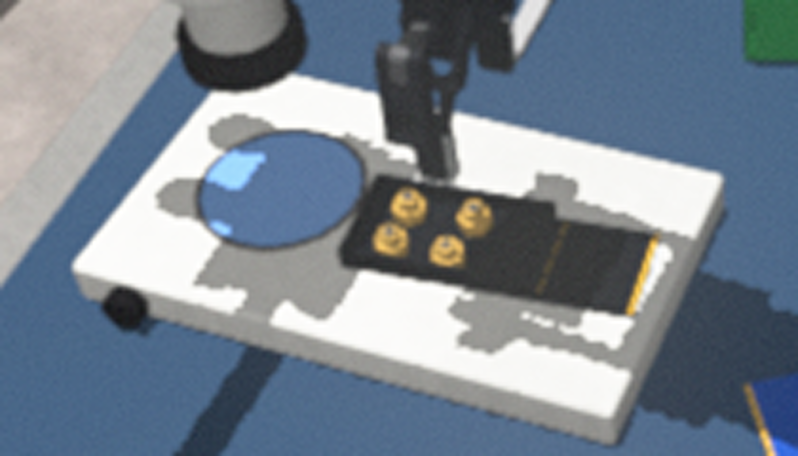

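View pics/g_wrist.png

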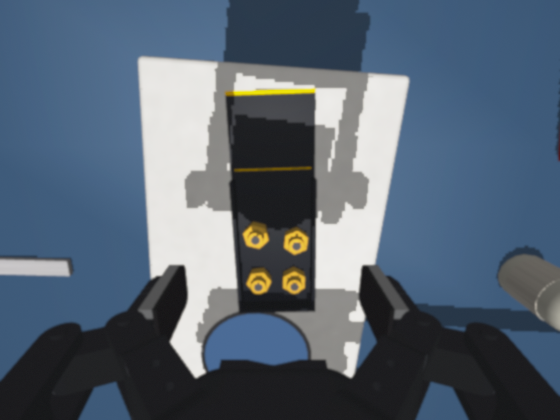

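Run:
```python
from fit import *
P=read_camera("scene");Q=read_camera("side");W=read_camera("wrist")
A=lambda x,y:np.array([100+(x+.5)/3.8-.5,160+(y+.5)/3.8-.5])
T=[[-.09,-.033,.033],[-.09,.033,.033],[-.025,-.033,.046],[.09,-.033,.046],[.09,.033,.046]]
oa=[(P,0,A(685,218)),(P,1,A(668,292)),(P,2,A(571,187)),(P,3,A(378,171))]
ob=[(Q,0,A(657,236)),(Q,1,A(630,314)),(Q,2,A(555,203)),(Q,3,A(380,176))]
ow=[(W,0,np.array([227,93])),(W,1,np.array([315,91])),(W,3,np.array([238,311])),(W,4,np.array([315,311]))]
for o in (oa,ob,ow,oa+ob+ow):
    q,r=fit(o,T,[.6,0,0]);print("tray",np.round(q,4),np.round(r,1).tolist())
print([np.round(atz(W,k,.03),4) for k in([139,58],[407,77])])
```

```text
tray [0.6077 0.0153 0.0282] [[0.3, -0.4], [0.2, 0.7], [0.3, 0.1], [-1.3, -0.7]]
tray [0.6061 0.0173 0.0292] [[0.6, -0.2], [0.3, 0.7], [-0.1, -0.0], [-1.0, -0.8]]
tray [0.6072 0.016  0.0265] [[-1.2, -0.5], [1.3, -1.0], [0.3, 2.9], [-0.3, 1.4]]
tray [0.6071 0.016  0.0262] [[0.6, -0.1], [0.4, 1.1], [0.5, 0.4], [-1.1, -0.5], [0.3, -0.6], [-0.1, 0.3], [-0.3, -0.5], [-1.1, -1.3], [-1.1, -0.6], [1.4, -1.0], [0.3, 2.8], [-0.3, 1.4]]
[array([ 0.4948, -0.0811,  0.03  ]), array([0.5072, 0.1125, 0.03  ])]
```

Call:
{"fn": "jog_arm", "kwargs": {
  "targets": "12 1 -10 0.3 -0.5 1.5 1;12 1 -20 0 0 0 1;0 0 -20 0 0 0 1;0 0 -20 0 0 0 1;0 0 -10 0 0 0 1;0 0 -5 0 0 0 1;0 0 0 0 0 0 1"
}}

```text
time: 9.17
eef_pos: [0.631, 0.0181, 0.0339]
tcp_rot: [-0.014, 1.0, 0.0, -0.005]
contact_force: [-0.2, -0.6, 0.5]
opening: 1.001
```

Run:
```python
import tcp; tcp.show()
from h import *
p=read_camera("wrist");cv2.imwrite(f"pics/i.png",p["pixels"])
```

```text
t 9.17 pos [631.   18.1  33.9] toolx ang -178.4 z [-0.01  0.   -1.  ] F [-0.2 -0.6  0.5] op 1.001 q [-0.13  0.42  1.8  -0.    0.93 -1.73]
```

View pics/i.png

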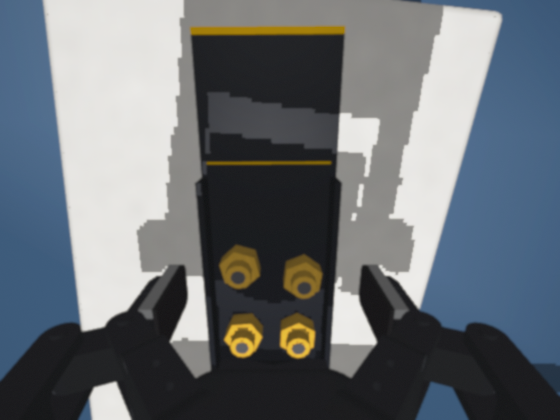

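Call:
{"fn": "jog_arm", "kwargs": {
  "targets": "3 -1 -4 0 -0.5 0 1;0 0 -4 0 0 0 1;0 0 0 0 0 0 1",
  "force": 40
}}

```text
time: 9.47
eef_pos: [0.6362, 0.0168, 0.0291]
tcp_rot: [-0.014, 1.0, -0.0, 0.003]
contact_force: [0.4, 0.6, -0.6]
opening: 0.999
```

Call:
{"fn": "jog_arm", "kwargs": {
  "targets": "0 0 0 0 0 0 0.75;0 0 0 0 0 0 0.65;0 0 0 0 0 0 0.5"
}}

```text
time: 9.72
eef_pos: [0.6377, 0.0165, 0.0313]
tcp_rot: [-0.014, 1.0, -0.001, 0.005]
contact_force: [-1.7, 0.6, -2.3]
opening: 0.757
```

Run:
```python
import tcp; tcp.show()
```

```text
t 9.72 pos [637.7  16.5  31.3] toolx ang -178.4 z [ 0.009 -0.001 -1.   ] F [-1.7  0.6 -2.3] op 0.757 q [-0.13  0.43  1.79  0.    0.91 -1.73]
```

Call:
{"fn": "jog_arm", "kwargs": {
  "targets": "0 0 0 0 0 0 -0.5;0 0 0 0 0 0 -1;0 0 0 0 0 0 -1;0 0 0 0 0 0 -1",
  "force": 60
}}

```text
time: 10.05
eef_pos: [0.6378, 0.0165, 0.0315]
tcp_rot: [-0.014, 1.0, -0.001, 0.005]
contact_force: [0.6, 0.0, -0.5]
opening: 0.75
```

Call:
{"fn": "jog_arm", "kwargs": {
  "targets": "0 0 4 0 0 0 -1;0 0 6 0 0 0 -1;-2 0 8 0 0 0 -1;-3 0 8 0 0 0 -1;-3 0 0 0 0 0 -1"
}}

```text
time: 10.47
eef_pos: [0.6272, 0.0169, 0.0569]
tcp_rot: [-0.014, 1.0, -0.0, 0.002]
contact_force: [-0.2, -0.4, -2.6]
opening: 0.75
```

Run:
```python
import tcp; tcp.show()
from h import *
for n in("side","wrist"):
    p=read_camera(n);cv2.imwrite(f"pics/j_{n}.png",p["pixels"])
```

```text
t 10.47 pos [627.2  16.9  56.9] toolx ang -178.4 z [ 0.004 -0.    -1.   ] F [-0.2 -0.4 -2.6] op 0.75 q [-0.13  0.37  1.81  0.    0.95 -1.73]
```

View pics/j_side.png

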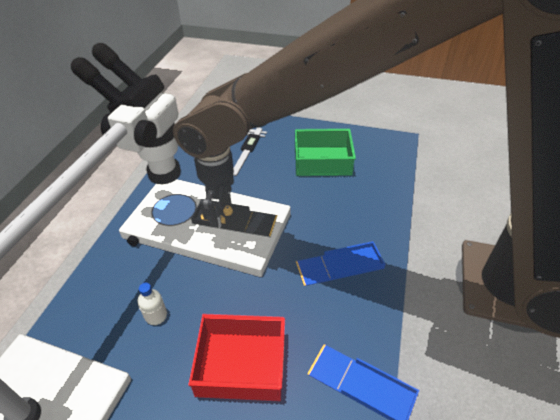

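View pics/j_wrist.png

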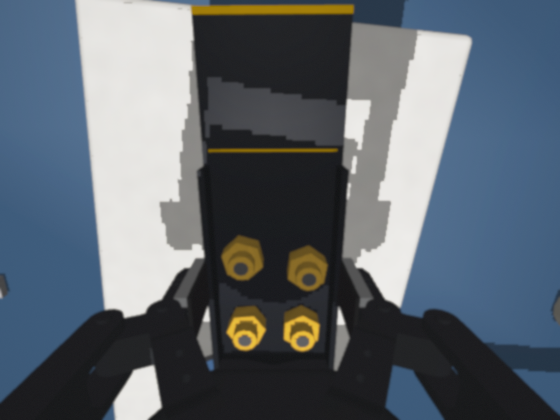

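Call:
{"fn": "jog_arm", "kwargs": {
  "targets": "-3 -3 8 0 0 0 -1;-5 -8 14 0 0 -1 -1;-6 -14 14 0 0 -1.5 -1;-6 -20 14 0 0 -2 -1;-6 -25 14 0 0 -2 -1;-6 -28 10 0 0 -2.2 -1;-6 -28 10 0 0 -2.2 -1;-6 -28 5 0 0 -2.2 -1;-6 -28 5 0 0 -2.2 -1;-6 -28 0 0 0 -2.2 -1"
}}

```text
time: 11.4
eef_pos: [0.5623, -0.1959, 0.1551]
tcp_rot: [0.14, 0.99, 0.001, -0.001]
contact_force: [0.5, -0.3, -3.1]
opening: 0.747
```

Run:
```python
import tcp; tcp.show()
```

```text
t 11.4 pos [ 562.3 -195.9  155.1] toolx ang 163.89 z [-0.002  0.002 -1.   ] F [ 0.5 -0.3 -3.1] op 0.747 q [-0.51  0.19  1.84  0.    1.12 -1.8 ]
```

Call:
{"fn": "jog_arm", "kwargs": {
  "targets": "-3 -26 0 0 0 -2.4 -1;-3 -26 0 0 0 -2.4 -1;-3 -26 0 0 0 -2.4 -1;-4 -24 0 0 0 -2.4 -1;-4 -20 0 0 0 -2.4 -1;-3 -15 0 0 0 -2.4 -1;-2 -9 0 0 0 -2 -1;0 -3 0 0 0 -1 -1;0 0 0 0 0 0 -1"
}}

```text
time: 12.15
eef_pos: [0.5335, -0.3588, 0.1585]
tcp_rot: [0.301, 0.954, -0.0, -0.0]
contact_force: [0.5, 0.0, -3.8]
opening: 0.745
```

Run:
```python
import tcp; tcp.show()
from h import *
for n in("side","wrist"):
    p=read_camera(n);cv2.imwrite(f"pics/k_{n}.png",p["pixels"])
```

```text
t 12.15 pos [ 533.5 -358.8  158.5] toolx ang 144.94 z [-0.001 -0.    -1.   ] F [ 0.5  0.  -3.8] op 0.745 q [-0.75  0.28  1.72 -0.    1.14 -1.71]
```

View pics/k_side.png

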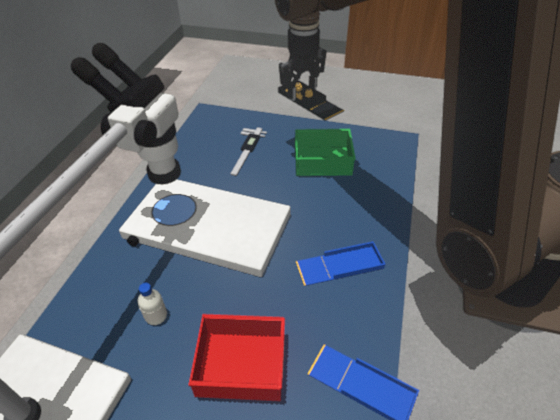

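View pics/k_wrist.png

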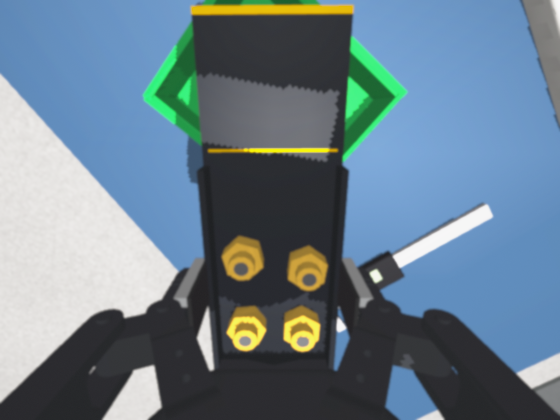

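Call:
{"fn": "jog_arm", "kwargs": {
  "targets": "2.5 -1.5 -4.5 -1.2 -1.6 0 -1;2.5 -1.5 -4.5 -2.3 -3.3 0 -1;2.5 -1.5 -4.5 -2.3 -3.3 0 -1;2.5 -1.5 -4.5 -2.3 -3.3 0 -1;2.5 -1.5 -4.5 -2.3 -3.3 0 -1;2.5 -1.5 -4.5 -2 -2.8 0 -1;2.5 -1.5 -4.5 -1 -1.4 0 -1"
}}

```text
time: 12.83
eef_pos: [0.5559, -0.359, 0.1275]
tcp_rot: [0.287, 0.935, -0.062, 0.199]
contact_force: [-0.9, -0.7, -3.0]
opening: 0.749
```

```bash
cat > tip.py <<'E'
from h import *
import tcp
def tip():
    tcp.show();s=get_state();m=R.from_quat(s["tcp_rot"]).as_matrix()
    t=s["eef_pos"]+m@[0.120,0,-0.001]
    print("tip",np.round(1000*t,1),"tilt",round(np.degrees(np.arcsin(-m[2,0])),1),"roll",round(np.degrees(np.arcsin(m[2,1])),1),"head",round(np.degrees(np.arctan2(m[1,0],m[0,0])),1))
E
python3 - <<'E'
from tip import *
tip()
E
```

```text
t 12.83 pos [ 555.9 -359.   127.5] toolx ang 145.9 z [ 0.337 -0.231 -0.913] F [-0.9 -0.7 -3. ] op 0.749 q [-0.75  0.17  1.96  0.11  0.6  -1.8 ]
tip [ 464.9 -297.3   79.4] tilt 24.1 roll -0.1 head 145.9
```

Call:
{"fn": "jog_arm", "kwargs": {
  "targets": "0 -2 0 -1.2 -1.6 0 -1;0 -2 0 -1.2 -1.6 0 -1;0 -2 0 -1.2 -1.6 0 -1;0 -1 0 -1.2 -1.6 0 -1;0 0 0 -1.2 -1.6 0 -1;0 0 0 0 0 0 -1"
}}

```text
time: 13.33
eef_pos: [0.5557, -0.3528, 0.1229]
tcp_rot: [0.274, 0.917, -0.086, 0.277]
contact_force: [-0.7, 0.1, -2.5]
opening: 0.75
```

Run:
```python
from tip import *
tip()
p=read_camera("wrist");cv2.imwrite("pics/l.png",p["pixels"])
```

```text
t 13.33 pos [ 555.7 -352.8  122.9] toolx ang 146.94 z [ 0.46  -0.31  -0.832] F [-0.7  0.1 -2.5] op 0.75 q [-0.75  0.13  2.06  0.24  0.38 -1.94]
tip [ 471.6 -298.    57.1] tilt 33.7 roll -0.4 head 146.9
```

View pics/l.png

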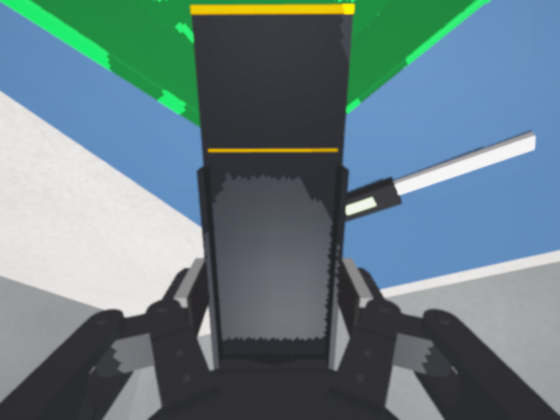

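Run:
```python
from tip import *
ims=[]
for n in("scene","side"):
    p=read_camera(n);ims.append(cv2.resize(p["pixels"][90:200,250:390],(390,306),interpolation=2))
    for m in mark_of("part1",p):print(n,np.round(m["uv"]),round(m["p"],2))
cv2.imwrite("pics/m.png",np.hstack(ims))
```

```text
side [298. 120.] 0.29
```

View pics/m.png

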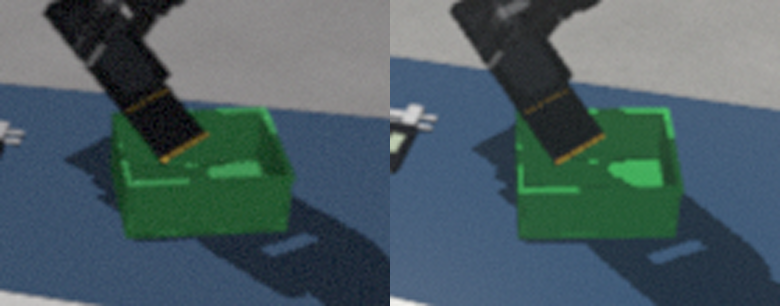

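Call:
{"fn": "jog_arm", "kwargs": {
  "targets": "0 0 15 0 0 0 -1;0 0 22 1.5 2.2 0 -1;0 0 22 3 4.2 0 -1;0 0 22 3 4.2 0 -1;0 0 15 3 4.2 0 -1;0 0 5 3 4.2 0 -1;0 0 0 3 4.2 0 -1;0 0 0 3 4.2 0 -1"
}}

```text
time: 14.25
eef_pos: [0.5548, -0.3537, 0.2335]
tcp_rot: [0.29, 0.957, 0.008, -0.008]
contact_force: [0.8, 0.5, -2.0]
opening: 0.758
```

Run:
```python
from tip import *
tip()
for n in("side","wrist"):
    p=read_camera(n);cv2.imwrite(f"pics/n_{n}.png",p["pixels"])
```

```text
t 14.25 pos [ 554.8 -353.7  233.5] toolx ang 146.34 z [-0.012  0.019 -1.   ] F [ 0.8  0.5 -2. ] op 0.758 q [-0.72  0.26  1.61  0.01  1.3  -1.71]
tip [ 455.  -287.2  236.9] tilt -1.2 roll 0.5 head 146.3
```

View pics/n_side.png

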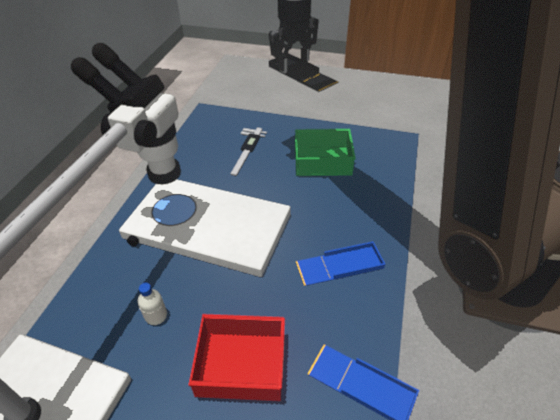

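View pics/n_wrist.png

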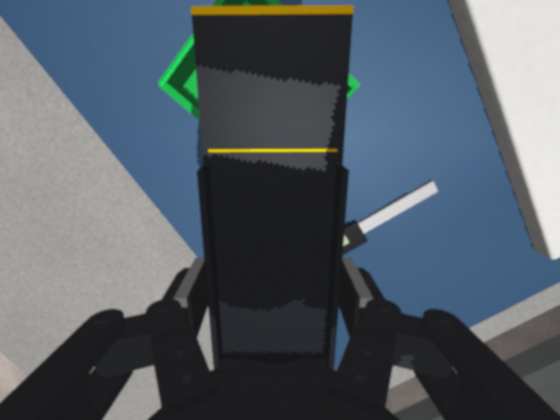

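Call:
{"fn": "jog_arm", "kwargs": {
  "targets": "4 15 -3 0 0 1.5 -1;5 28 -5 0.5 0.5 2.5 -1;5 33 -5 0 0 2.8 -1;5 33 -5 0 0 2.8 -1;5 33 -5 0 0 2.8 -1;5 33 -5 0 0 2.8 -1"
}}

```text
time: 14.85
eef_pos: [0.5835, -0.1764, 0.201]
tcp_rot: [0.158, 0.987, 0.007, -0.007]
contact_force: [0.1, -0.4, -2.4]
opening: 0.755
```

Run:
```python
from tip import *
tip()
p=read_camera("wrist");cv2.imwrite("pics/o.png",p["pixels"])
```

```text
t 14.85 pos [ 583.5 -176.4  201. ] toolx ang 161.86 z [-0.012  0.016 -1.   ] F [ 0.1 -0.4 -2.4] op 0.755 q [-0.46  0.18  1.76  0.01  1.22 -1.72]
tip [ 469.5 -139.1  204. ] tilt -1.0 roll 0.7 head 161.9
```

View pics/o.png

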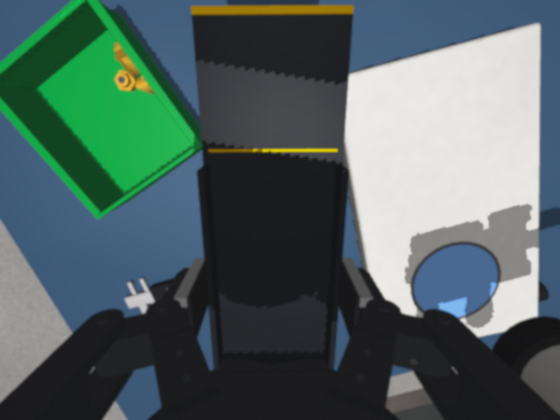

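Run:
```python
import cv2
a=cv2.imread("pics/o.png")[0:220,0:210];cv2.imwrite("pics/o2.png",cv2.resize(a[20:130,70:200],None,fx=5,fy=5,interpolation=2))
```

```text
(no output)
```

View pics/o2.png

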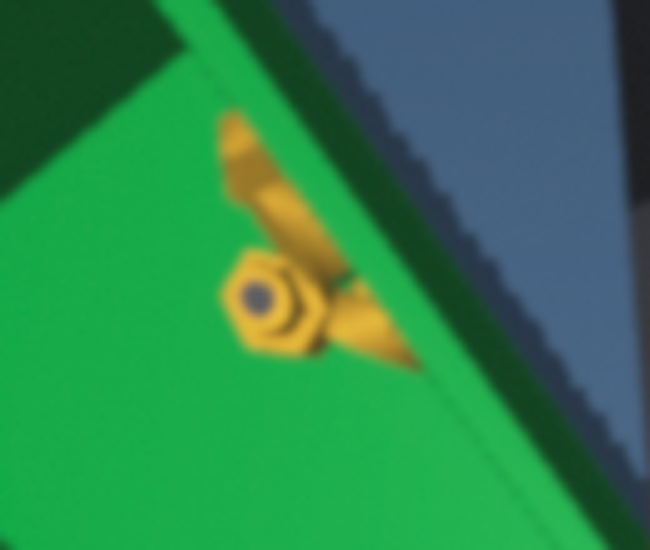

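Call:
{"fn": "jog_arm", "kwargs": {
  "targets": "6 30 -10 -0.4 -0.3 2.4 -1;6 30 -15 -0.4 -0.3 2.4 -1;6 30 -18 0 0 2.4 -1;6 30 -18 0 0 2.4 -1;6 25 -18 0 0 2 -1;6 18 -18 0 0 1.5 -1;5 10 -15 0 0 0.8 -1;3 5 -8 0 0 0 -1;0 0 0 0 0 0 -1"
}}

```text
time: 15.65
eef_pos: [0.6192, 0.0296, 0.073]
tcp_rot: [0.021, 1.0, 0.004, 0.003]
contact_force: [-1.1, -0.2, -2.6]
opening: 0.751
```

Run:
```python
from tip import *
tip()
```

```text
t 15.65 pos [619.2  29.6  73. ] toolx ang 177.62 z [ 0.007  0.008 -1.   ] F [-1.1 -0.2 -2.6] op 0.751 q [-0.12  0.34  1.83  0.01  0.97 -1.65]
tip [499.3  34.6  73.2] tilt 0.4 roll 0.5 head 177.6
```

Call:
{"fn": "jog_arm", "kwargs": {
  "targets": "4 -8 -6 -0.3 0.3 -0.5 -1;3 -8 -8 -0.2 0.2 -0.5 -1;1 -4 -8 0 0 -0.4 -1;0 0 -8 0 0 0 -1;0 0 -4 0 0 0 -1;0 0 0 0 0 0 -1"
}}

```text
time: 16.15
eef_pos: [0.6289, 0.0034, 0.0389]
tcp_rot: [0.037, 0.999, -0.002, 0.002]
contact_force: [-0.0, -0.2, -1.6]
opening: 0.75
```

Run:
```python
from tip import *
tip()
```

```text
t 16.15 pos [628.9   3.4  38.9] toolx ang 175.81 z [ 0.004 -0.003 -1.   ] F [-0.  -0.2 -1.6] op 0.75 q [-0.15  0.4   1.81 -0.    0.92 -1.65]
tip [509.2  12.2  39.4] tilt 0.2 roll -0.2 head 175.8
```

Call:
{"fn": "jog_arm", "kwargs": {
  "targets": "0 4 -3 0 0 0.3 -1;0 1 -3 0.1 0.2 0 -1;0 0 -2 0 0 0 -1;0 0 -1 0 0 0 -1;0 0 0 0 0 0 -1"
}}

```text
time: 16.57
eef_pos: [0.6309, 0.0079, 0.0318]
tcp_rot: [0.034, 0.999, -0.001, 0.002]
contact_force: [0.1, 0.2, -2.3]
opening: 0.75
```

Run:
```python
from tip import *
tip()
```

```text
t 16.57 pos [630.9   7.9  31.8] toolx ang 176.06 z [ 0.004 -0.002 -1.   ] F [ 0.1  0.2 -2.3] op 0.75 q [-0.15  0.42  1.81 -0.    0.91 -1.65]
tip [511.2  16.1  32.3] tilt 0.2 roll -0.1 head 176.1
```

Still hanging (-2.3 N), so about 0.5–1 mm more down, then release.

Call:
{"fn": "jog_arm", "kwargs": {
  "targets": "0 0 -1 0 0 0 -1;0 0 -1 0 0 0 -1;0 0 -0.5 0 0 0 -1"
}}

```text
time: 16.82
eef_pos: [0.6323, 0.0081, 0.0315]
tcp_rot: [0.034, 0.999, -0.001, 0.003]
contact_force: [-0.7, -0.1, 0.8]
opening: 0.749
```

Call:
{"fn": "jog_arm", "kwargs": {
  "targets": "0 0 0 0 0 0 0.7;0 0 0 0 0 0 0.9;0 0 0 0 0 0 1;0 0 0 0 0 0 1;0 0 0 0 0 0 1"
}}

```text
time: 17.23
eef_pos: [0.6324, 0.0083, 0.0311]
tcp_rot: [0.034, 0.999, -0.001, 0.004]
contact_force: [0.3, -0.2, -1.0]
opening: 1.002
```

Call:
{"fn": "jog_arm", "kwargs": {
  "targets": "0 0 10 0 0 0 1;0 0 25 0 0 0 1;0 0 30 0 0 0 1;-20 1 25 0 0 0 1;-20 1 10 0 0 0 1;0 0 0 0 0 0 1"
}}

```text
time: 17.73
eef_pos: [0.5897, 0.0103, 0.1354]
tcp_rot: [0.034, 0.999, -0.001, 0.002]
contact_force: [0.4, -0.3, 0.6]
opening: 0.997
```

Run:
```python
from tip import *
tip()
for n in("scene","side","wrist"):
    p=read_camera(n);cv2.imwrite(f"pics/q_{n}.png",p["pixels"])
    c=p["pixels"][160:280,100:310]
    if n!="wrist":cv2.imwrite(f"pics/q_{n}.png",cv2.resize(c,None,fx=3.8,fy=3.8,interpolation=2))
```

```text
t 17.73 pos [589.7  10.3 135.4] toolx ang 176.1 z [ 0.004 -0.002 -1.   ] F [ 0.4 -0.3  0.6] op 0.997 q [-0.15  0.2   1.87 -0.    1.07 -1.66]
tip [470.   18.5 135.9] tilt 0.2 roll -0.1 head 176.1
```

View pics/q_scene.png

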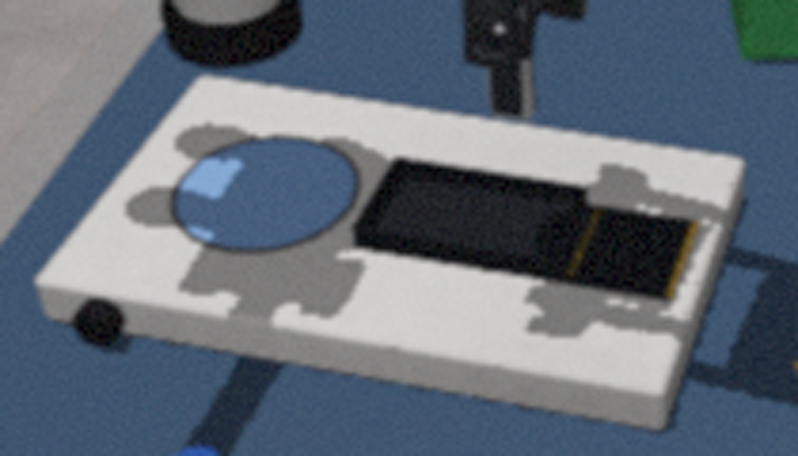

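View pics/q_wrist.png

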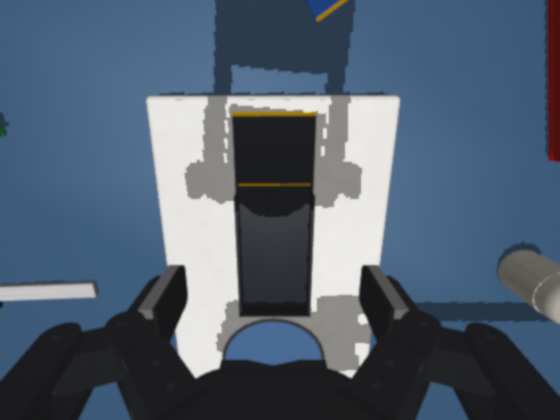

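View pics/q_side.png

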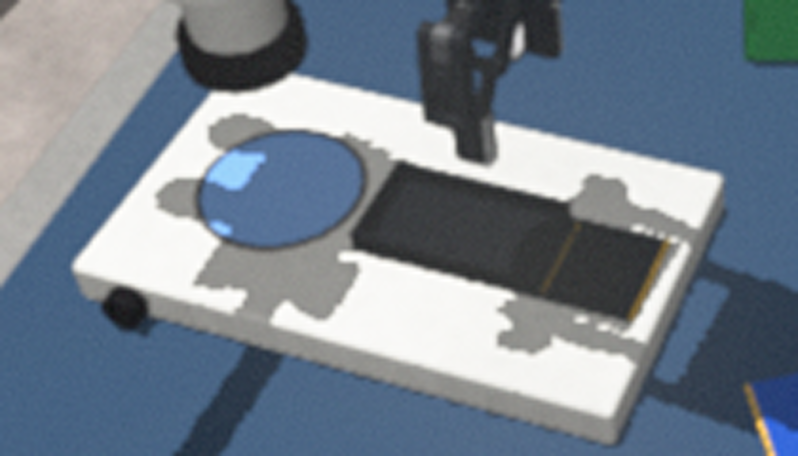

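Run:
```python
from fit import *
P=read_camera("scene");Q=read_camera("side");W=read_camera("wrist")
A=lambda x,y:np.array([100+(x+.5)/3.8-.5,160+(y+.5)/3.8-.5])
T=[[-.09,-.033,.033],[-.09,.033,.033],[-.025,-.033,.046],[.09,-.033,.046],[.09,.033,.046]]
oa=[(P,0,A(697,221)),(P,1,A(671,299)),(P,2,A(590,191)),(P,3,A(398,158))]
ob=[(Q,0,A(670,239)),(Q,1,A(632,319)),(Q,2,A(574,206)),(Q,3,A(400,163))]
ow=[(W,0,np.array([232,113])),(W,1,np.array([317,113]))]
for o in (oa,ob,ow,oa+ob+ow):
    q,r=fit(o,T,[.6,0,0]);print("tray",np.round(q,4),np.round(r,1).tolist())
L=[[.09,-.1,.03],[-.26,-.1,.03],[-.26,.1,.03],[.09,.1,.03]]
oa=[(P,0,A(203,75)),(P,1,A(744,157)),(P,2,A(667,396)),(P,3,A(36,283))]
ob=[(Q,1,A(723,177)),(Q,2,A(612,416)),(Q,3,A(73,265))]
ow=[(W,1,np.array([148,97.])),(W,2,np.array([399,97.]))]
for o in (oa,ob,ow,oa+ob+ow):
    q,r=fit(o,L,[.76,0,0]);print("base",np.round(q,4),np.round(r,1).tolist())
```

```text
tray [ 0.6019  0.0109 -0.0675] [[0.9, 0.5], [0.3, 0.4], [-0.5, -1.0], [-0.7, -0.4]]
tray [ 0.6001  0.0119 -0.0626] [[0.6, 0.6], [0.7, 0.6], [-1.0, -1.0], [-0.4, -0.6]]
tray [ 0.6025  0.0105 -0.0682] [[-0.3, 0.0], [0.3, 0.0]]
tray [ 0.6022  0.0106 -0.0676] [[0.8, 0.4], [0.2, 0.3], [-0.6, -1.1], [-0.8, -0.5], [-0.2, 0.2], [-0.3, 0.1], [-1.6, -1.5], [-0.9, -1.2], [-0.2, -0.4], [0.3, -0.4]]
base [ 0.758  -0.0009 -0.0654] [[-0.4, -0.1], [1.2, 0.2], [0.1, -0.2], [-0.6, -0.2]]
base [ 0.7575 -0.0014 -0.0727] [[1.1, -0.7], [0.0, 0.4], [-1.1, -0.2]]
base [ 0.7605 -0.0012 -0.0682] [[-4.5, 0.1], [4.4, 0.1]]
base [ 0.76   -0.0014 -0.0674] [[-1.0, -0.4], [0.4, 0.1], [-1.0, -0.4], [-1.5, -0.5], [0.1, -1.3], [-0.7, -0.3], [-2.0, -0.2], [-5.2, -0.4], [3.9, -0.6]]
```

Call:
{"fn": "jog_arm", "kwargs": {
  "targets": "-25 2 -10 0 0 0 -0.3;-25 2 -25 0 0 0 -0.3;-12 1 -25 0 0 0 -0.3;0 0 -20 0 0 0 -0.3;0 0 -8 0 0 0 -0.3;0 0 0 0 0 0 -0.3"
}}

```text
time: 18.53
eef_pos: [0.5264, 0.015, 0.0358]
tcp_rot: [0.034, 0.999, -0.0, -0.003]
contact_force: [-0.4, 0.7, -0.1]
opening: 0.352
```

Run:
```python
from tip import *
tip()
```

```text
t 18.53 pos [526.4  15.   35.8] toolx ang 176.05 z [-0.006 -0.    -1.   ] F [-0.4  0.7 -0.1] op 0.352 q [-0.16  0.22  2.06 -0.    0.87 -1.66]
tip [406.7  23.3  37.5] tilt -0.3 roll -0.0 head 176.0
```

Call:
{"fn": "jog_arm", "kwargs": {
  "targets": "0 0 -2 0 -0.2 0 -0.3;0 0 -2 0 0 0 -0.3;3 -0.2 -3 0 0 0 -0.3;8 -0.5 -4 0 -0.3 0 -0.3;12 -0.8 -4 0 -0.5 0 -0.3;14 -0.9 -4 0 -0.5 0 -0.3;14 -0.9 -4 0 -0.5 0 -0.3"
}}

```text
time: 19.12
eef_pos: [0.5934, 0.0097, 0.0328]
tcp_rot: [0.034, 0.999, -0.001, 0.025]
contact_force: [-3.2, -0.1, 10.3]
opening: 0.349
```

Run:
```python
from tip import *
tip()
W=read_camera("wrist");cv2.imwrite("pics/r.png",W["pixels"])
```

```text
t 19.12 pos [593.4   9.7  32.8] toolx ang 176.14 z [ 0.049 -0.004 -0.999] F [-3.2 -0.1 10.3] op 0.349 q [-0.16  0.33  1.93  0.01  0.84 -1.66]
tip [473.8  17.8  27.8] tilt 2.8 roll -0.0 head 176.1
```

View pics/r.png

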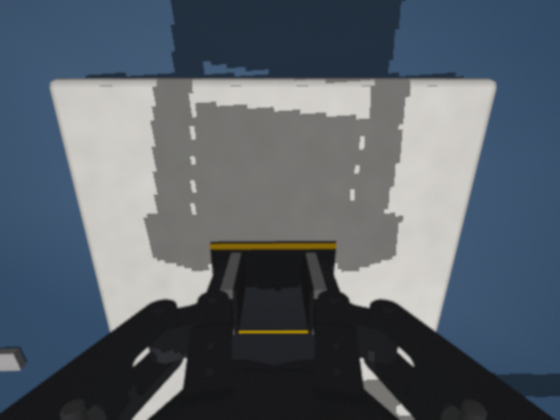

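Call:
{"fn": "jog_arm", "kwargs": {
  "targets": "9 -0.6 -3 0 1 0 -0.3;8 -0.5 -4 0 1 0 -0.3;6 -0.4 -4 0 1 0 -0.3;0 0 -3 0 0.5 0 -0.3"
}}

```text
time: 19.5
eef_pos: [0.6315, 0.0062, 0.0328]
tcp_rot: [0.034, 0.999, -0.003, 0.005]
contact_force: [0.3, -0.7, 1.6]
opening: 0.354
```

Run:
```python
from tip import *
tip()
for n in("scene","side","wrist"):
    p=read_camera(n);cv2.imwrite(f"pics/s_{n}.png",p["pixels"])
    c=p["pixels"][160:280,100:310]
    if n!="wrist":cv2.imwrite(f"pics/s_{n}.png",cv2.resize(c,None,fx=3.8,fy=3.8,interpolation=2))
```

```text
t 19.5 pos [631.5   6.2  32.8] toolx ang 176.14 z [ 0.01  -0.007 -1.   ] F [ 0.3 -0.7  1.6] op 0.354 q [-0.15  0.41  1.81 -0.01  0.91 -1.65]
tip [511.8  14.2  32.6] tilt 0.6 roll -0.4 head 176.1
```

View pics/s_scene.png

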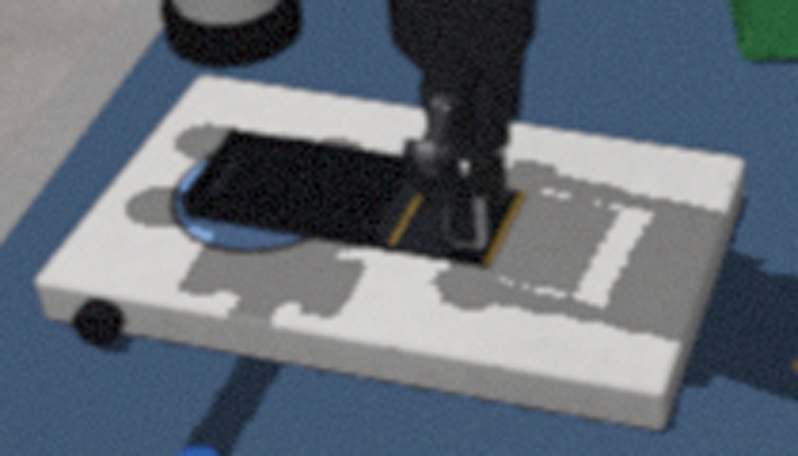

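View pics/s_wrist.png

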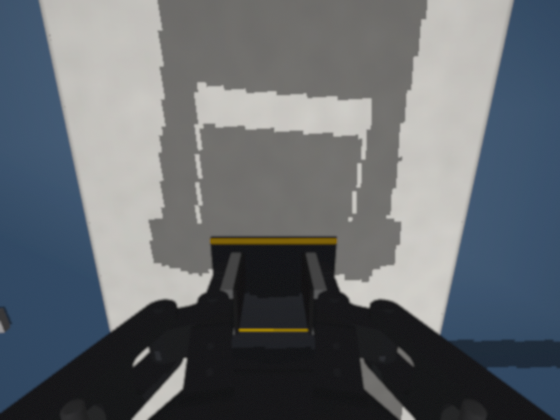

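View pics/s_side.png

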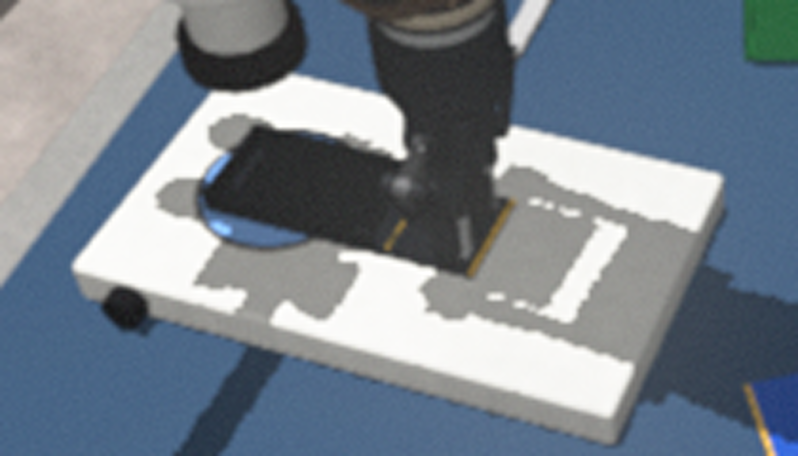

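Run:
```python
from fit import *
P=read_camera("scene");Q=read_camera("side");W=read_camera("wrist")
A=lambda x,y:np.array([100+(x+.5)/3.8-.5,160+(y+.5)/3.8-.5])
T=[[-.09,-.033,.033],[-.09,.033,.033],[-.025,-.033,.046],[.09,-.033,.046]]
oa=[(P,0,A(523,193)),(P,1,A(489,264)),(P,3,A(230,131))]
ob=[(Q,0,A(514,202)),(Q,1,A(474,276)),(Q,3,A(257,127))]
ow=[(W,0,np.array([210,237.])),(W,1,np.array([337,237.]))]
for o in (oa,ob,ow,oa+ob+ow):
    q,r=fit(o,T,[.7,0,0]);print("tray",np.round(q,4),np.round(r,1).tolist())
```

```text
tray [ 0.705   0.0026 -0.0551] [[0.5, -0.3], [0.0, 0.6], [-0.5, -0.4]]
tray [ 0.7016  0.0042 -0.0585] [[0.8, -0.1], [-0.1, 0.4], [-0.7, -0.5]]
tray [ 0.704   0.0018 -0.0651] [[0.2, -0.0], [-0.2, -0.0]]
tray [ 0.704   0.0023 -0.0597] [[0.9, -0.2], [0.3, 0.7], [0.1, -0.5], [0.1, -0.8], [-0.8, -0.4], [-1.3, -1.2], [0.3, 0.2], [-0.1, -0.4]]
```

Call:
{"fn": "jog_arm", "kwargs": {
  "targets": "2 -0.1 -3 0.2 0 0 -0.3;3 -0.2 -4 0 0.2 0 -0.3;1 0 -3 0 0.2 0 -0.3"
}}

```text
time: 20.05
eef_pos: [0.6416, 0.0055, 0.0327]
tcp_rot: [0.034, 0.999, -0.002, 0.007]
contact_force: [-2.3, 0.2, 5.9]
opening: 0.351
```

Run:
```python
from tip import *
tip()
```

```text
t 20.05 pos [641.6   5.5  32.7] toolx ang 176.13 z [ 0.014 -0.004 -1.   ] F [-2.3  0.2  5.9] op 0.351 q [-0.15  0.43  1.79 -0.    0.91 -1.65]
tip [521.9  13.6  31.9] tilt 0.8 roll -0.2 head 176.1
```

Moved the 10 mm. I'll lift off, back away and verify.

Call:
{"fn": "jog_arm", "kwargs": {
  "targets": "0 0 0 0 0 0 -0.3;0 0 10 0 0 0 -0.3;0 0 25 0 0 0 -0.3;-10 0 30 0 0 0 -0.3;-30 0 25 0 0 0 -0.3;-30 0 10 0 0 0 -0.3;-30 0 0 0 0 0 -0.3;0 0 0 0 0 0 -0.3"
}}

```text
time: 20.72
eef_pos: [0.5356, 0.0058, 0.1371]
tcp_rot: [0.033, 0.999, -0.002, 0.006]
contact_force: [-0.6, 0.1, -1.4]
opening: 0.348
```

Run:
```python
from tip import *
tip()
for n in("scene","side","wrist"):
    p=read_camera(n);cv2.imwrite(f"pics/u_{n}.png",p["pixels"])
    c=p["pixels"][160:280,100:310]
    if n!="wrist":cv2.imwrite(f"pics/u_{n}.png",cv2.resize(c,None,fx=3.8,fy=3.8,interpolation=2))
```

```text
t 20.72 pos [535.6   5.8 137.1] toolx ang 176.17 z [ 0.012 -0.004 -1.   ] F [-0.6  0.1 -1.4] op 0.348 q [-0.18  0.07  2.   -0.    1.05 -1.68]
tip [415.8  13.8 136.6] tilt 0.7 roll -0.2 head 176.2
```

View pics/u_scene.png

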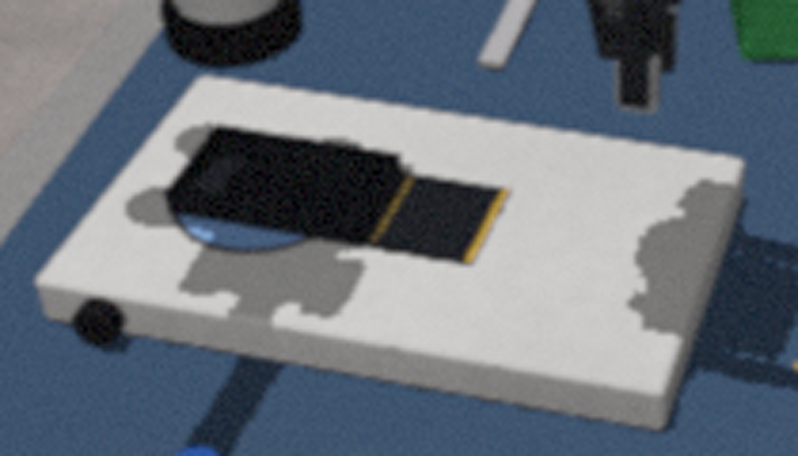

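View pics/u_side.png

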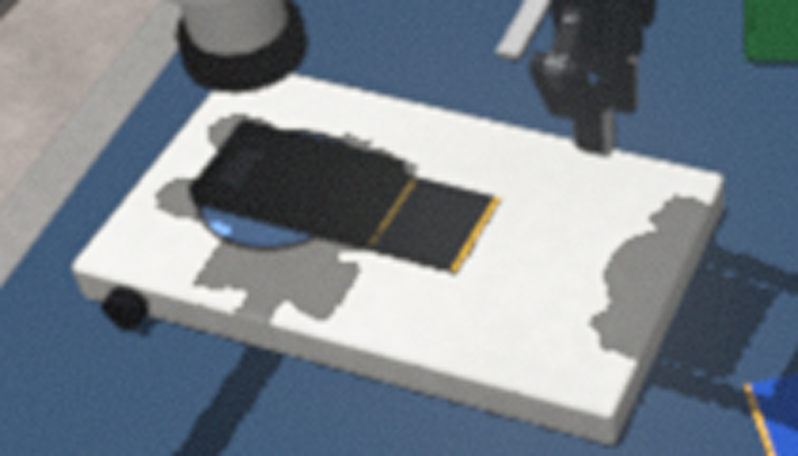

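View pics/u_wrist.png

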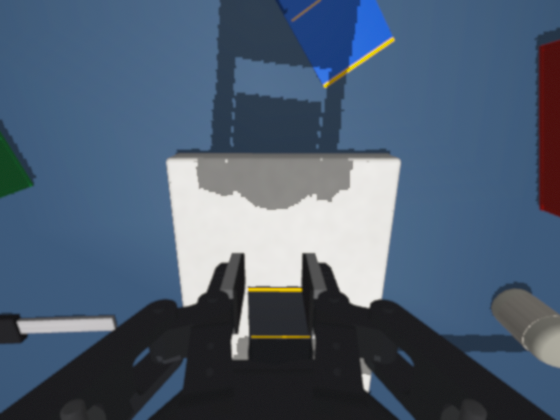

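Run:
```python
from fit import *
P=read_camera("scene");Q=read_camera("side");W=read_camera("wrist")
A=lambda x,y:np.array([100+(x+.5)/3.8-.5,160+(y+.5)/3.8-.5])
T=[[-.09,-.033,.033],[-.09,.033,.033],[-.025,-.033,.046],[.09,-.033,.046]]
oa=[(P,0,A(509,190)),(P,1,A(471,263)),(P,3,A(209,127))]
ob=[(Q,0,A(500,198)),(Q,1,A(456,272)),(Q,3,A(238,121))]
ow=[(W,0,np.array([247,287.])),(W,1,np.array([304,287.]))]
for o in (oa,ob,ow,oa+ob+ow):
    q,r=fit(o,T,[.7,0,0]);c,s=np.cos(q[2]),np.sin(q[2]);print("tray",np.round(q,4),"well",np.round([q[0]+.045*c,q[1]+.045*s],4),np.round(r,1).tolist())
for k in([168,158],[400,158],[284,158]):print(np.round(atz(W,k,.03),4))
a=atz(W,[275.5,287],.033);print(np.round(a,4))
# overlay predicted
for n,p in(("scene",P),("side",Q)):
    S=3.8
    im=cv2.resize(p["pixels"][160:280,100:310],None,fx=S,fy=S,interpolation=2)
    def dr(pts,col):
        pts=[((proj(p,x)-[100,160]+.5)*S-.5) for x in pts];cv2.polylines(im,[np.array(pts).round().astype(int).reshape(-1,1,2)],True,col,1)
    bx,by,yw=.759,-.001,-.0665;c,s=np.cos(yw),np.sin(yw)
    Tn=lambda x,y,z:[bx+c*x-s*y,by+s*x+c*y,z]
    dr([Tn(.05*np.cos(t),.05*np.sin(t),.03) for t in np.linspace(0,6.28,40)],(0,0,255))
    dr([Tn(*v,.03) for v in((-.26,-.1),(-.26,.1),(.09,.1),(.09,-.1))],(0,0,255))
    dr([Tn(*v,.033) for v in((-.135,-.033),(-.135,.033),(-.07,.033),(-.07,-.033))],(0,255,0))
    dr([Tn(*v,.046) for v in((-.07,-.033),(-.07,.033),(.045,.033),(.045,-.033))],(0,255,0))
    cv2.imwrite(f"pics/v_{n}.png",im)
```

```text
tray [ 0.7153  0.0025 -0.0491] well [7.603e-01 3.000e-04] [[-0.5, -0.2], [0.0, 0.1], [0.4, 0.3]]
tray [ 0.7131  0.0033 -0.0576] well [7.581e-01 7.000e-04] [[-0.1, -0.2], [0.0, 0.2], [0.1, 0.0]]
tray [ 0.7157 -0.0046 -0.0648] well [ 0.7606 -0.0076] [[-5.9, 0.0], [5.5, 0.0]]
tray [ 0.7155  0.0015 -0.0522] well [ 0.7604 -0.0008] [[-0.4, -0.4], [0.0, -0.2], [0.6, -0.1], [-0.7, -1.1], [-0.5, -0.7], [-0.6, -0.5], [-0.7, -0.1], [10.8, -0.9]]
[ 0.4962 -0.0808  0.03  ]
[0.5091 0.1134 0.03  ]
[0.5027 0.0164 0.03  ]
[0.6258 0.0014 0.033 ]
```

View pics/v_scene.png

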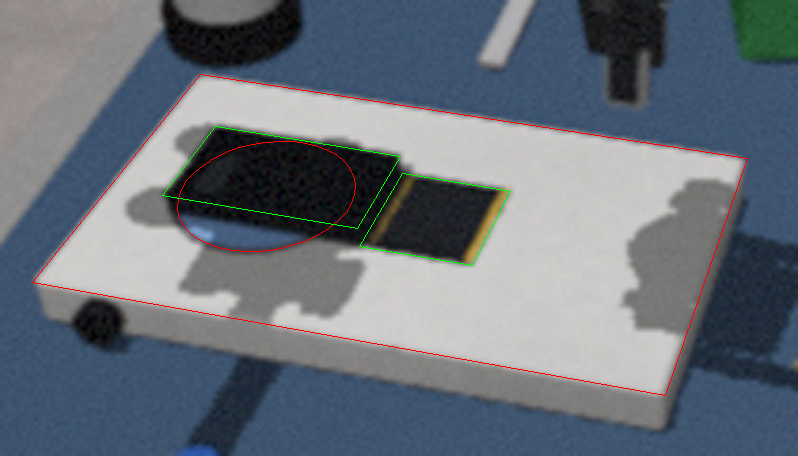

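View pics/v_side.png

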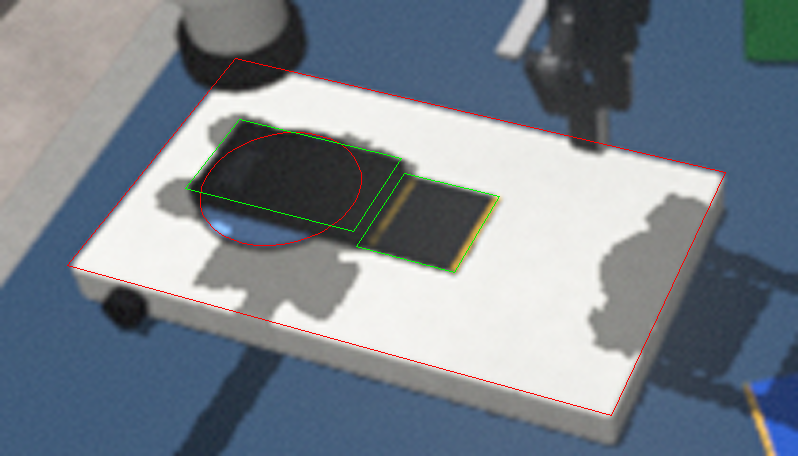

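Tray is square and centred within about 2 mm. With time in hand I'll look into the green bin for all four fittings.

Call:
{"fn": "jog_arm", "kwargs": {
  "targets": "0 -10 25 0 0 0 0;0 -25 30 0 0 -2 0;0 -32 30 0 0 -3 0;0 -35 10 0 0 -3 0;0 -35 0 0 0 -3 0;0 -35 0 0 0 -3 0;0 -35 0 0 0 -3 0;0 -30 0 0 0 -3 0;0 -10 0 0 0 0 0;0 0 0 0 0 0 0"
}}

```text
time: 21.85
eef_pos: [0.5459, -0.255, 0.2337]
tcp_rot: [0.212, 0.977, -0.002, 0.006]
contact_force: [-1.0, 0.3, -0.1]
opening: 0.502
```

Run:
```python
from tip import *
tip()
p=read_camera("wrist");cv2.imwrite("pics/w.png",p["pixels"])
for m in mark_of("part1",p):print(np.round(m["uv"]),round(m["p"],2),np.round(atz(p,m["uv"],.01),3))
p=read_camera("side");cv2.imwrite("pics/w2.png",p["pixels"])
```

```text
t 21.85 pos [ 545.9 -255.   233.7] toolx ang 155.53 z [ 0.01  -0.007 -1.   ] F [-1.   0.3 -0.1] op 0.502 q [-0.61  0.12  1.77  0.    1.24 -1.75]
tip [ 436.7 -205.3  233.2] tilt 0.7 roll -0.1 head 155.5
[228. 103.] 0.77 [ 0.447 -0.266  0.01 ]
[208.  98.] 0.71 [ 0.432 -0.285  0.01 ]
[210.  74.] 0.69 [ 0.41  -0.271  0.01 ]
[209.  87.] 0.55 [ 0.422 -0.279  0.01 ]
```

View pics/w.png

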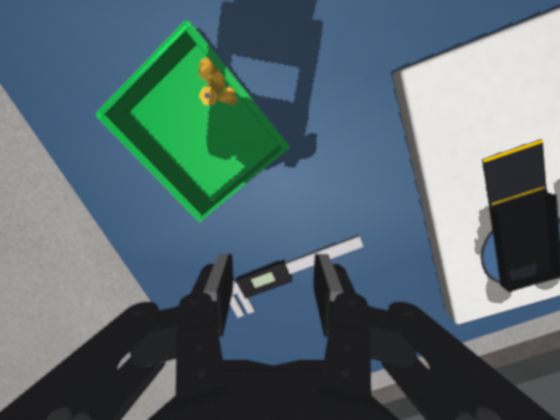

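View pics/w2.png

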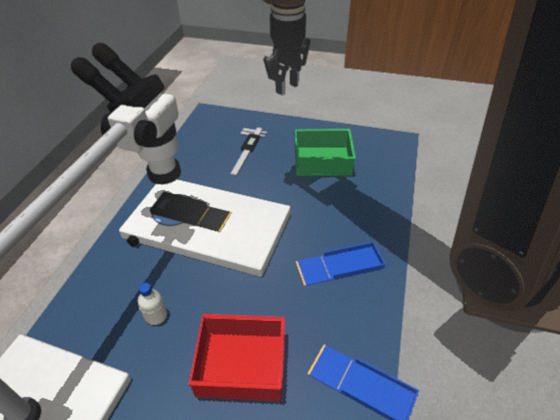

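All four fittings are in the bin, the tray is in place, and the robot is touching nothing.

```bash
python3 -c "
from plant import *
print(sign_off())"
```

```text
the job is handed in; nothing more can be done
None
```

The job is done and handed in at about 22 s of the 72 s allowed. I drew the tray out by its lip and tipped the four fittings into the green bin. I then set the empty tray down on the light base, let go of it, and slid it back under the lens.

**Last checks:**
- **Fittings:** the wrist camera shows all four in the green bin, and none showed anywhere else in the pictures.
- **Tray:** the well is within about 2 mm of the window centre by the scene and side cameras. The tray is about 0.01 to 0.02 rad off the base's yaw, lip towards the arm.
- **Surroundings:** the bins, caliper and bottle look unmoved. The gripper stayed clear of the microscope head and touched nothing at hand-in.

**What disagreed or went less than smoothly:**
- The final wrist-camera fit put the well about 7 mm to one side. The gripper fingers hid the lip's corners in that picture, so I went by the other two cameras. Along the slide, all three agreed.
- The first draw left less clearance from the head than I wanted, so I pressed and drew a second time.
- That second press touched down too fast, with a brief 63 N at the fingertips. The wrist limit is 120 N. The 40 N limit is worded for the arm and gripper body, so I took it not to cover the fingertips.
- The fittings slid off by 34° of tilt, a little before the 36° given as certain, with the lip already low over the bin.

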